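Put the radios back on charge

TASK

The shift is over: put the three two-way radios back on charge. Stand each one upright and fully down in the charger whose pocket is made for its size, its front facing the same way as the charger's front (the nose with the lamp); lower them in, do not drop them, and leave everything else on the desk where it is.

Things in the scene. Friction and masses are not known exactly. Their poses are not given: they have to be found in the camera images.
- radio_large_mid (a point): The large two-way radio: black block standing on its foot, body 104 high (z) x 66 wide (y) x 40 mm thick (x). Point: middle of the body, 52 mm above its foot. Front +x, screen, grille, keypad, starts facing away from the robot (35 deg either way). On top: black stub aerial at the -y end, 18 mm tall; grey knob at the +y end, 10 mm. Grip front to back within 28 mm of the body's top: the aerial must clear the gripper. 320 g.
- radio_medium_mid (a point): The medium two-way radio: black block standing on its foot, body 88 high (z) x 54 wide (y) x 32 mm thick (x). Point: middle of the body, 44 mm above its foot. Front +x, screen, grille, starts facing away from the robot (35 deg either way). On top: black stub aerial at the -y end, 18 mm tall; grey knob at the +y end, 10 mm. Grip front to back within 28 mm of the body's top: the aerial must clear the gripper. 220 g.
- radio_small_mid (a point): The small two-way radio: black block standing on its foot, body 72 high (z) x 44 wide (y) x 25 mm thick (x). Point: middle of the body, 36 mm above its foot. Front +x, grille only, starts facing away from the robot (35 deg either way). On top: black stub aerial at the -y end, 18 mm tall; grey knob at the +y end, 10 mm. Grip front to back within 28 mm of the body's top: the aerial must clear the gripper. 150 g.
- charger_large: The large radio's desk charger, dark grey, fixed, 112 long (x) x 108 mm wide (y). Origin: on the desk under its middle. Front +x: low nose (18 mm) with a lamp, facing away from the robot (23 deg either way); raised bar on the back rim, top at 45 mm. Pocket 50 (x) x 76 mm (y), sloped edges; its centre 15 mm behind the origin (x -15), floor 10 mm and mouth 34 mm above the desk.
- charger_medium: The medium radio's desk charger, dark grey, fixed, 104 long (x) x 96 mm wide (y). Origin: on the desk under its middle. Front +x: low nose (18 mm) with a lamp, facing away from the robot (23 deg either way); raised bar on the back rim, top at 45 mm. Pocket 42 (x) x 64 mm (y), sloped edges; its centre 15 mm behind the origin (x -15), floor 10 mm and mouth 34 mm above the desk.
- charger_small: The small radio's desk charger, dark grey, fixed, 97 long (x) x 86 mm wide (y). Origin: on the desk under its middle. Front +x: low nose (18 mm) with a lamp, facing away from the robot (23 deg either way); raised bar on the back rim, top at 45 mm. Pocket 35 (x) x 54 mm (y), sloped edges; its centre 15 mm behind the origin (x -15), floor 10 mm and mouth 34 mm above the desk.
- torch_mid (a point): Not part of the job, to be left where it is: a metal pocket torch standing on its lamp head, 34 mm across at the foot, 24 mm above, 114 mm tall. This point is its middle.
- inkpad_mid (a point): Not part of the job, to be left where it is: a closed stamp pad, grey with a white lid, 44 x 60 x 19 mm, lying flat. This point is its middle.
- mug_mid (a point): Not part of the job, to be left where it is: a white mug, 78 mm across, 92 mm tall, with a handle on its +y side. This point is its middle.
- phone_mid (a point): Not part of the job, to be left where it is: a black smartphone lying flat, 148 x 72 x 8.5 mm, long along x. This point is its middle.
There are look-alikes about, which are no part of the job. Leave any red or turquoise look-alike of the part that bears radio_medium_mid alone. Leave any blue look-alike of the part that bears radio_small_mid alone.

How it is judged (in metres and radians):
At the end, for the whole second after the job is handed in: Each radio stands in the charger of its own size: centre within 9 mm of the pocket's centre along each charger axis, foot within 5 mm of the pocket floor, upright within 7 degrees, facing as the charger does within 20 degrees, at rest and released (x of radio_large_mid in the frame of charger_large between -0.024 and -0.006 m and y of radio_large_mid in the frame of charger_large between -0.009 and 0.009 m and z of radio_large_mid in the frame of charger_large between 0.057 and 0.067 m and angle between each of radio_large_mid, radio_medium_mid, radio_small_mid's own z axis and vertical below 0.12 rad and angle between the x axis of radio_large_mid and the x axis of charger_large, either way round below 0.35 rad and x of charger_large in the frame of radio_large_mid above 0 m and linear speed of each of radio_large, radio_medium, radio_small below 0.02 m/s and contact force between the fingers and radio_large below 0.1 N and x of radio_medium_mid in the frame of charger_medium between -0.024 and -0.006 m and y of radio_medium_mid in the frame of charger_medium between -0.009 and 0.009 m and z of radio_medium_mid in the frame of charger_medium between 0.049 and 0.059 m and angle between the x axis of radio_medium_mid and the x axis of charger_medium, either way round below 0.35 rad and x of charger_medium in the frame of radio_medium_mid above 0 m and contact force between the fingers and radio_medium below 0.1 N and x of radio_small_mid in the frame of charger_small between -0.024 and -0.006 m and y of radio_small_mid in the frame of charger_small between -0.009 and 0.009 m and z of radio_small_mid in the frame of charger_small between 0.041 and 0.051 m and angle between the x axis of radio_small_mid and the x axis of charger_small, either way round below 0.35 rad and x of charger_small in the frame of radio_small_mid above 0 m and contact force between the fingers and radio_small below 0.1 N); the robot touches nothing.
It fails at once if a radio is dropped (falls freely from more than about 30 mm) ((contact force between the fingers and radio_large below 0.1 N and linear speed of radio_large above 0.8 m/s) or (contact force between the fingers and radio_medium below 0.1 N and linear speed of radio_medium above 0.8 m/s) or (contact force between the fingers and radio_small below 0.1 N and linear speed of radio_small above 0.8 m/s)).
It fails at once if the torch is pushed more than 20 mm from its place or lifted (distance of torch_mid from where it was at the start of the episode above 0.02 m).
It fails at once if the inkpad is pushed more than 20 mm from its place or lifted (distance of inkpad_mid from where it was at the start of the episode above 0.02 m).
It fails at once if the mug is pushed more than 20 mm from its place or lifted (distance of mug_mid from where it was at the start of the episode above 0.02 m).
It fails at once if the phone is pushed more than 20 mm from its place or lifted (distance of phone_mid from where it was at the start of the episode above 0.02 m).
It also fails if it takes over 99 s, if anything falls off the work surface, if the arm or the gripper's body presses on something with over 40 N, if the wrist force passes 120 N, or if a joint passes its speed limit or range.

ROBOT

A 6-joint arm with a two-finger parallel gripper is mounted at the origin on the work surface. World frame = base frame: x ahead of the robot, y to its left, z up, the work surface at z = 0. Lengths are in mm, angles in rad, forces in N, time in s.
With the tool pointing down it reaches from about 350 to 975 mm from the base axis. Payload 7.1 kg.
Tool frame: the origin (TCP) lies at the very end of the fingers, on their centre line; the grasp point (between the pads) lies 19 mm behind it; z points along the fingers, y is the direction in which the jaws open and shut (so a half turn about z gives the same grasp; the last joint's range is limited). The gripper opens to 88 mm and grips with 3 to 60 N. Pads are 20 mm wide; open, the fingers measure 115 mm over their backs; the gripper's body (75 mm by 178 mm) begins 61 mm behind the grasp point.
Start: joints at [-1.209, 0.423, 1.63, -0, 1.089, -0.019], TCP at [232.306, -580.206, 222.675] pointing down, gripper open.
Joint ranges: [-3, 3], [-0.9, 2.11], [0.09, 2.58], [-1.31, 4.45], [0.11, 2.69], [-2.54, 2.54]. Speed limits (rad/s): [2.39, 2.39, 3.01, 3.14, 3.14, 3.14].

INTERFACE

Orientations are given as a rotation vector (axis times angle).
In Python, from workcell import monitor, vision, order, find_in, regions_of, place_of gives the robot as it stands. The module is installed in compiled form; this text tells all that it offers.
- The arm moves only by the tool carry_out, never from a script. Its argument "targets" is a list of rows, each a list of 3 entries, a list of its own where there are three numbers: the turn, a rotation vector about the world's x, y, z in degrees, then the shift along the world's x, y, z in mm, then the finger opening in mm, from 0 to 87.8. In form: [[[rx, ry, rz], [x, y, z], hand], ...]. A call has 1 to 10 rows; each row is the pose to reach, as a shift and turn from the pose commanded when the call began; what a row does not reach only later rows make up. A row lasts 1/12 s, in which the tool goes at most 41.7 mm and 7.16 degrees, less where a joint would pass 70% of its speed; a pose out of reach is approached as far as the arm can. A call with a gripper value outside its range is refused whole. The fingers move at their own pace and stop on an object; the grip force is fixed at half the most. Time passes only in rows, so rows that repeat a pose let the fingers close. It gives the time, the measured TCP pose, the force and the opening at its end, in the units of the state.
- monitor.get_obs(): the state, without advancing time (a new reading comes with each control period).
- vision.get_image(name): name is "side" or "top"; returns the picture (400x640x3 uint8, red, green, blue); there is no depth.
- vision.camera_model(name): a dict with "K" (3x3 intrinsics, pixels), "rvec" (rotation vector, rad) and "tvec" (3), from world to camera coordinates, as OpenCV has them. Camera axes: x right, y down, z forward; pixel columns grow to the right and rows downward; lengths in mm; the calibration is good to about 2 mm. A picture is of the moment at which its call begins. camera_model takes no time and is no camera call.
- order.close_job(): hands the job in, once; it reports no verdict.
Trained networks look in the newest picture that a camera, given by its name, has taken for a name from the list of things; names that differ only in an ending like _2 or _b are one class to them, and where a whole thing is asked for, a point or a joint stands for the part that bears it (a point fixed in the world has none). Each returns a list of dicts, best first, with "confidence" (0 to 1); they miss things now and then, are a little off and sometimes report something else, mostly with a low value. They report only what shows in the picture. A call takes as long as a camera call. They do not tell look-alikes from the thing itself.
- find_in(query, camera): "point" ([x, y, z] in mm, in the coordinates of the camera as it stood for that picture, good to about 4 mm: the middle of the surface that is visible of it).
- regions_of(query, camera): "mask" (400x640 bool, what is visible of it).
- place_of(query, camera): "point" ([x, y, z] in mm, in the coordinates of the camera as it stood for that picture, good to about 4 mm: a listed point, or the origin of a listed thing).
The state is a dict: "t": time; "qpos": joint angles; "qvel": joint speeds; "joint_torque": joint torques, N m; "ee_pos": TCP position; "orientation": TCP orientation; "ft_force": force on the tool from outside, world axes, zero at the start; "moment": the same for the moment, N m; "width": finger opening in mm.
Only numpy, scipy, OpenCV 4.12 (cv2) and the standard library are available. Lean on these libraries where they do the work, as an engineer would, in place of code of your own. Each camera call takes 0.05 s, during which the arm holds its last target.

## Working session

There is one attempt and no reset: what is moved stays moved. The work goes in short steps, Python scripts to look and compute and a tool call to move; the robot and the scene stay as the last step left them, time stands still between calls to the robot, and variables do not carry over. Pictures are saved under pics/ and viewed, and the job is handed in when it is done.

Besides the shell and the picture viewer there is one more tool, called after ">>>" in YAML: its name, and indented under it one key for each argument. carry_out: Moves the arm, as the interface text tells. Its arguments: {"type":"object","properties":{"targets":{"type":"array","items":{"type":"array"}}},"required":["targets"]}

```bash
mkdir -p pics; python3 - <<'E'
from workcell import monitor, vision
import cv2
o=monitor.get_obs(); print(o)
for n in ("side","top"):
    im=vision.get_image(n); cv2.imwrite(f"pics/{n}0.png",im[:,:,::-1]); m=vision.camera_model(n); print(n,m)
E
```

```text
{'t': 0.0, 'qpos': array([-1.20901752e+00,  4.23823024e-01,  1.63067907e+00, -1.84443512e-07,
        1.08856460e+00, -1.90211689e-02]), 'qvel': array([ 0.00121095,  0.00041517, -0.0016823 , -0.0002264 , -0.00026837,
        0.00076782]), 'joint_torque': array([-1.45229329e-03, -5.44637990e+01, -2.73668557e+01,  6.42918237e-02,
        2.27236538e-02, -1.15460157e-04]), 'ee_pos': array([ 232.10977163, -579.71958916,  221.91710065]), 'orientation': array([-3.08339350e+00, -5.94276917e-01,  3.94944841e-04]), 'ft_force': array([-0.01291954, -0.36912679,  0.10636857]), 'moment': array([0.05749398, 0.01693789, 0.06106202]), 'width': 87.83155545642215}
side {'K': array([[475.903888  ,   0.        , 322.66744967],
       [  0.        , 475.903888  , 205.1538272 ],
       [  0.        ,   0.        ,   1.        ]]), 'rvec': array([ 0.30458453, -2.87974921,  1.04261017]), 'tvec': array([ 476.29895402,  125.96084161, 1342.80722377])}
top {'K': array([[496.28902036,   0.        , 327.26707234],
       [  0.        , 496.28902036, 191.19388717],
       [  0.        ,   0.        ,   1.        ]]), 'rvec': array([ 2.15381472, -2.21259288,  0.0881323 ]), 'tvec': array([  17.28049514,  506.13274923, 1233.38842996])}
```

View pics/top0.png

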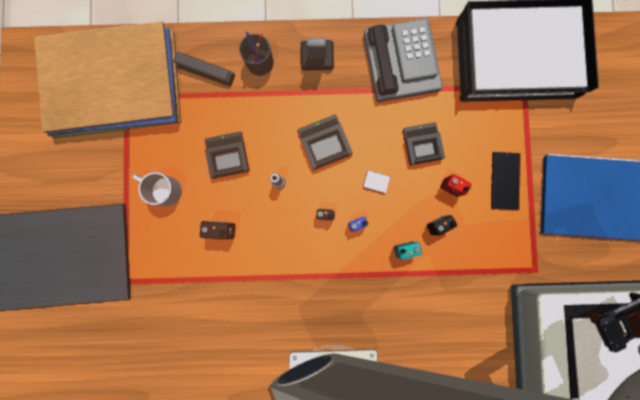

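View pics/side0.png

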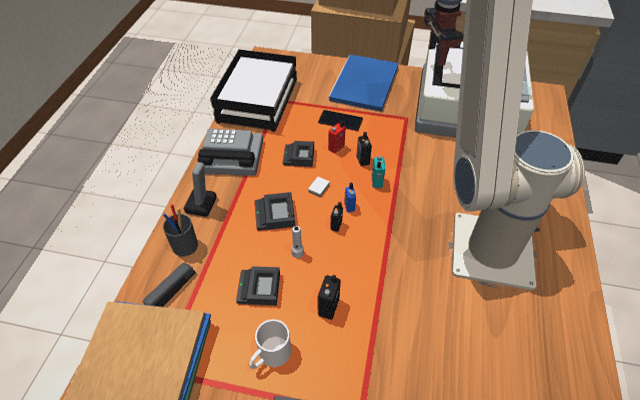

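```bash
cat > h.py <<'E'
import numpy as np, cv2
from workcell import monitor, vision, order, find_in, regions_of, place_of
def cam(n):
    m=vision.camera_model(n); R=cv2.Rodrigues(np.array(m['rvec']))[0]; return m['K'],R,np.array(m['tvec'])
def c2w(n,p):
    K,R,t=cam(n); return R.T@(np.array(p)-t)
def proj(n,P):
    K,R,t=cam(n); return cv2.projectPoints(np.array(P,float).reshape(-1,1,3),cv2.Rodrigues(R)[0],t,K,None)[0].reshape(-1,2)
def back(n,uv,z):
    K,R,t=cam(n); uv=np.array(uv,float).reshape(-1,2)
    d=(np.linalg.inv(K)@np.c_[uv,np.ones(len(uv))].T).T@R; c=-R.T@t
    return c+d*((z-c[2])/d[:,2:3])
E
python3 - <<'E'
from h import *
np.set_printoptions(precision=1,suppress=True)
for q in "radio_large_mid radio_medium_mid radio_small_mid charger_large charger_medium charger_small torch_mid inkpad_mid mug_mid phone_mid".split():
    for n in ("top","side"):
        for r in place_of(q,n):
            p=c2w(n,r['point']); print(q,n,round(r['confidence'],2),p,proj(n,p)[0])
E
```

```text
radio_large_mid top 0.77 [415.6 268.2  53.9] [219.9 230.1]
radio_large_mid side 0.69 [413.4 275.1  55.4] [328.9 297.7]
radio_medium_mid top 0.97 [ 414.7 -272.8   43.9] [440.5 224.5]
radio_medium_mid top 0.8 [ 511.  -311.6   41.8] [454.1 185.3]
radio_medium_mid top 0.71 [ 351.1 -186.2   46. ] [406.5 251.5]
radio_medium_mid side 0.95 [ 349.5 -192.7   48.4] [379.1 170.6]
radio_medium_mid side 0.91 [ 412.4 -278.6   43.3] [363.2 149.9]
radio_small_mid top 0.63 [447.9  10.   34.9] [325.4 214.3]
radio_small_mid top 0.62 [636.6   5.6   3.2] [325.1 141.4]
radio_small_mid top 0.48 [426.9 -68.6  37.2] [357.3 221.9]
radio_small_mid side 0.8 [442.3   9.8  35. ] [337.2 218.6]
radio_small_mid side 0.74 [417.6 -68.4  37.3] [350.4 199.2]
radio_small_mid side 0.55 [632.5   7.2   5.7] [274.2 213.4]
charger_large top 0.56 [637.7   5.7   0.9] [325.1 141.1]
charger_large side 0.89 [634.9   6.9   3.8] [273.5 213.6]
charger_medium top 0.88 [609.2 259.6   1.8] [226.8 154.6]
charger_medium side 0.56 [611.  254.1   0.1] [257. 287.]
charger_small top 0.59 [ 621.1 -248.8   -2.7] [423.5 145.1]
charger_small side 0.6 [ 618.1 -244.1   -1. ] [299.1 157.5]
torch_mid top 0.54 [530.9 126.7  53.8] [277.  181.5]
torch_mid top 0.34 [416.2 272.8  53.9] [218.  229.9]
torch_mid side 0.53 [534.5 128.   58.2] [295.8 241.2]
inkpad_mid top 0.71 [ 531.1 -119.8    9.6] [375.4 180.6]
inkpad_mid side 0.65 [ 530.6 -122.5   13.1] [317.1 185.5]
mug_mid top 0.77 [518.9 413.6  42.7] [161.7 189.9]
mug_mid side 0.74 [ 411.5 -278.1   42.9] [363.4 150.1]
mug_mid side 0.63 [520.  416.4  46.8] [272.1 343.8]
phone_mid top 0.67 [ 524.3 -448.7    5.6] [503.7 179.9]
phone_mid side 0.95 [ 515.8 -457.1    4.7] [341.3 119.4]
```

```bash
python3 - <<'E'
import cv2,numpy as np
t=cv2.imread('pics/top0.png')
def crop(c,s=95):
    x,y=c; return cv2.resize(t[y-30:y+30,x-35:x+35],(420//1*1,360),interpolation=cv2.INTER_CUBIC)[:, :]
r1=np.hstack([cv2.resize(crop(c),(266,228)) for c in [(227,155),(325,142),(424,145)]])
r2=np.hstack([cv2.resize(crop(c),(266,228)) for c in [(218,230),(325,214),(442,225)]])
cv2.imwrite('pics/crops0.png',np.vstack([r1,r2]))
E
```

```text
(no output)
```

View pics/crops0.png

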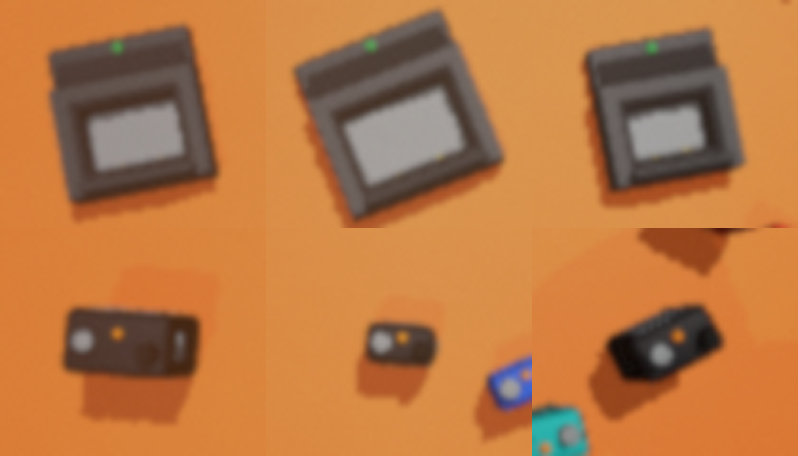

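```bash
cat > fit.py <<'E'
from h import *
from scipy.optimize import minimize
SC=4
def box(x0,x1,y0,y1,z0,z1): return np.array([[x,y,z] for x in(x0,x1) for y in(y0,y1) for z in(z0,z1)],float)
def radio(H,W,T):
    b=[box(-T/2,T/2,-W/2,W/2,0,H)]
    r=6.5
    b.append(box(-r,r,-W/2+3,-W/2+3+2*r,H,H+18)); b.append(box(-r,r,W/2-3-2*r,W/2-3,H,H+10)); return b
def charger(L,W,xs=None):
    return [box(-L/2,L/2,-W/2+4,W/2-4,0,18),box(-L/2,L/2-28,-W/2,W/2,0,34),box(-L/2,-L/2+8,-W/2+6,W/2-6,0,45)]
def place(parts,p):
    c,s=np.cos(p[2]),np.sin(p[2]); R=np.array([[c,-s,0],[s,c,0],[0,0,1]])
    return [q@R.T+[p[0],p[1],p[3] if len(p)>3 else 0] for q in parts]
def render(n,parts,uv0,S):
    im=np.zeros((S*SC,S*SC),np.uint8)
    for q in parts:
        u=(proj(n,q)-uv0+0.5)*SC-0.5
        cv2.fillConvexPoly(im,cv2.convexHull((u*16).astype(np.int32)),1,shift=4)
    return cv2.resize(im.astype(np.float32),(S,S),interpolation=cv2.INTER_AREA)
def fit(parts,masks,p0,S=120):
    obs={}
    for n,m in masks.items():
        ys,xs=np.nonzero(m); uv0=np.array([int(xs.mean())-S//2,int(ys.mean())-S//2])
        M=np.zeros((S,S),np.float32); 
        k=(xs-uv0[0]>=0)&(xs-uv0[0]<S)&(ys-uv0[1]>=0)&(ys-uv0[1]<S)
        M[ys[k]-uv0[1],xs[k]-uv0[0]]=1; obs[n]=(uv0,M)
    def cost(v):
        c=0
        for n,(uv0,M) in obs.items():
            r=render(n,place(parts,v/np.array([1,1,50.])),uv0,S); c+=np.abs(r-M).sum()/M.sum()
        return c
    best=None
    for dy in np.radians([-30,-15,0,15,30]):
        v0=np.array([p0[0],p0[1],(p0[2]+dy)*50])
        r=minimize(cost,v0,method='Nelder-Mead',options=dict(initial_simplex=v0+np.array([[0,0,0],[6,0,0],[0,6,0],[0,0,8]]),xatol=.05,fatol=1e-4))
        if best is None or r.fun<best.fun: best=r
    return best.x/np.array([1,1,50]),best.fun
E
cat > run.py <<'E'
from fit import *
import pickle
np.set_printoptions(precision=1,suppress=True)
I=dict(radio_large_mid=(radio(104,66,40),(414,271,0)),radio_medium_mid=(radio(88,54,32),(413,-275,.4)),radio_small_mid=(radio(72,44,25),(445,10,0)),
charger_large=(charger(112,108),(636,6,.2)),charger_medium=(charger(104,96),(610,257,.1)),charger_small=(charger(97,86),(620,-246,.1)))
out={}
for n in("top","side"): vision.get_image(n)
for q,(parts,p0) in I.items():
    ms={}
    for n in ("top","side"):
        e=proj(n,[[p0[0],p0[1],40 if 'radio' in q else 15]])[0]
        for r in regions_of(q,n):
            ys,xs=np.nonzero(r['mask'])
            if np.hypot(xs.mean()-e[0],ys.mean()-e[1])<12: ms[n]=r['mask'];break
    out[q]=ms
    for sel in (['top','side'],['top'],['side']):
        mm={n:ms[n] for n in sel if n in ms}
        if len(mm)<len(sel): print(q,sel,'missing'); continue
        p,c=fit(parts,mm,p0); print(q,sel,p[:2],'yaw',round(np.degrees(p[2]),1),'cost',round(c,3))
pickle.dump(out,open('masks.pkl','wb'))
E
python3 run.py
```

```text
radio_large_mid ['top', 'side'] [415.8 272.4] yaw -6.0 cost 0.269Traceback (most recent call last):
  File "run.py", line 19, in <module>
    p,c=fit(parts,mm,p0); print(q,sel,p[:2],'yaw',round(np.degrees(p[2]),1),'cost',round(c,3))
        ~~~^^^^^^^^^^^^^
  File "fit.py", line 35, in fit
    r=minimize(cost,v0,method='Nelder-Mead',options=dict(initial_simplex=v0+np.array([[0,0,0],[6,0,0],[0,6,0],[0,0,8]]),xatol=.05,fatol=1e-4))
    res = _minimize_neldermead(fun, x0, args, callback, bounds=bounds,
                               **options)
    fsim[j] = func(sim[j])
              ~~~~^^^^^^^^
    fx = function(np.copy(x), *(wrapper_args + args))
  File "fit.py", line 30, in cost
    r=render(n,place(parts,v/np.array([1,1,50.])),uv0,S); c+=np.abs(r-M).sum()/M.sum()
  File "fit.py", line 17, in render
    u=(proj(n,q)-uv0+0.5)*SC-0.5
       ~~~~^^^^^
  File "h.py", line 8, in proj
    K,R,t=cam(n); return cv2.projectPoints(np.array(P,float).reshape(-1,1,3),cv2.Rodrigues(R)[0],t,K,None)[0].reshape(-1,2)
          ~~~^^^
  File "h.py", line 4, in cam
    m=vision.camera_model(n); R=cv2.Rodrigues(np.array(m['rvec']))[0]; return m['K'],R,np.array(m['tvec'])
ValueError: time passes only in moves, steps and waits
```

```bash
sed -i 's/^def cam(n):/import functools\n@functools.lru_cache(None)\ndef cam(n):/' h.py; python3 run.py; python3 -c "
from h import *; print(monitor.get_obs()['t'])"
```

```text
radio_large_mid ['top', 'side'] missing
radio_large_mid ['top'] [416.3 274. ] yaw -1.7 cost 0.108
radio_large_mid ['side'] missing
radio_medium_mid ['top', 'side'] [ 411.2 -271.3] yaw 22.4 cost 0.417
radio_medium_mid ['top'] [ 413.7 -272.2] yaw 16.7 cost 0.217
radio_medium_mid ['side'] [ 410.2 -272.3] yaw 20.5 cost 0.146
radio_small_mid ['top', 'side'] [445.9   9.1] yaw -0.6 cost 0.447
radio_small_mid ['top'] [447.8   8.9] yaw -2.8 cost 0.118
radio_small_mid ['side'] [445.   9.] yaw -0.4 cost 0.249
charger_large ['top', 'side'] [633.1   7.5] yaw 20.6 cost 0.085
charger_large ['top'] [633.1   7.4] yaw 20.6 cost 0.04
charger_large ['side'] [632.8   7.5] yaw 19.9 cost 0.044
charger_medium ['top', 'side'] [606.3 258.2] yaw 10.2 cost 0.146
charger_medium ['top'] [606.7 258.3] yaw 10.1 cost 0.051
charger_medium ['side'] [605.  256.7] yaw 12.2 cost 0.088
charger_small ['top', 'side'] [ 621.3 -243.8] yaw 9.7 cost 0.148
charger_small ['top'] [ 623.6 -243.6] yaw 8.3 cost 0.053
charger_small ['side'] [ 619.2 -244.9] yaw 12.5 cost 0.049
2.0
```

```bash
cat > run2.py <<'E'
from fit import *
np.set_printoptions(precision=1,suppress=True)
I=dict(L=(radio(104,66,40),(415,272,0)),M=(radio(88,54,32),(412,-272,.4)),S=(radio(72,44,25),(446,9,0)),
CL=(charger(112,108),(633,7.5,.36)),CM=(charger(104,96),(606,258,.18)),CS=(charger(97,86),(621,-244,.17)))
ims={n:vision.get_image(n) for n in("top","side")}
vis=[]
for q,(parts,p0) in I.items():
    ms={}
    for n,im in ims.items():
        e=proj(n,[[p0[0],p0[1],40 if q[0]!='C' else 15]])[0].astype(int)
        f=im.astype(int); m=((f[...,0]-f[...,2])<0.42*f[...,0]+6).astype(np.uint8)
        # shadow/mat: strong chroma
        k,lab,st,ce=cv2.connectedComponentsWithStats(m,connectivity=4)
        l=np.bincount(lab[e[1]-6:e[1]+7,e[0]-6:e[0]+7].ravel(),minlength=k); l[0]=0; l=l.argmax()
        m=(lab==l).astype(np.uint8)
        cs,_=cv2.findContours(m,cv2.RETR_EXTERNAL,cv2.CHAIN_APPROX_NONE); m[:]=0; cv2.drawContours(m,cs,-1,1,-1)
        ms[n]=m.astype(bool)
    for sel in (['top','side'],['top'],['side']):
        p,c=fit(parts,{n:ms[n] for n in sel},p0); print(q,sel,p[:2],'yaw',round(np.degrees(p[2]),1),'cost',round(c,3),[int(ms[n].sum()) for n in sel])
        if len(sel)==2:
            row=[]
            for n in sel:
                b=ims[n][:,:,::-1].copy(); e=proj(n,[[p0[0],p0[1],40]])[0].astype(int)
                b=cv2.resize(b[e[1]-35:e[1]+35,e[0]-35:e[0]+35],(266,266),interpolation=cv2.INTER_CUBIC)
                mm=cv2.resize(ms[n][e[1]-35:e[1]+35,e[0]-35:e[0]+35].astype(np.uint8),(266,266),interpolation=cv2.INTER_NEAREST)
                cs,_=cv2.findContours(mm,cv2.RETR_EXTERNAL,cv2.CHAIN_APPROX_NONE); cv2.drawContours(b,cs,-1,(0,255,0),1)
                for Q in place(parts,p):
                    u=((proj(n,Q)-e+35.5)*3.8).astype(np.int32); cv2.polylines(b,[cv2.convexHull(u)],True,(255,0,0),1)
                row.append(b)
            vis.append(np.vstack(row))
cv2.imwrite('pics/fitR.png',np.hstack(vis[:3])); cv2.imwrite('pics/fitC.png',np.hstack(vis[3:]))
E
python3 run2.py
```

```text
L ['top', 'side'] [415.5 269.4] yaw -1.5 cost 0.991 [340, 736]
L ['top'] [418.6 270.6] yaw -1.5 cost 0.836 [340]
L ['side'] [414.6 270.7] yaw -1.5 cost 0.149 [736]
M ['top', 'side'] [ 411.7 -271.1] yaw 17.7 cost 0.579 [344, 349]
M ['top'] [ 414.  -272.3] yaw 16.1 cost 0.323 [344]
M ['side'] [ 411.1 -276.7] yaw 17.1 cost 0.195 [349]
S ['top', 'side'] [445.6   9.4] yaw -1.3 cost 1.003 [120, 240]
S ['top'] [448.  10.] yaw -17.2 cost 0.712 [120]
S ['side'] [445.9   5.1] yaw 1.8 cost 0.251 [240]
CL ['top', 'side'] [633.5   7.4] yaw 20.7 cost 0.329 [1787, 1567]
CL ['top'] [637.    8.8] yaw 20.3 cost 0.075 [1787]
CL ['side'] [632.2   7. ] yaw 19.5 cost 0.244 [1567]
CM ['top', 'side'] [606.2 258. ] yaw 10.4 cost 0.191 [1456, 1465]
CM ['top'] [609.7 258.8] yaw 10.1 cost 0.13 [1456]
CM ['side'] [606.3 256.1] yaw 10.2 cost 0.056 [1465]
CS ['top', 'side'] [ 622.  -245.2] yaw 9.1 cost 0.202 [1271, 686]
CS ['top'] [ 624.5 -243.9] yaw 9.0 cost 0.093 [1271]
CS ['side'] [ 621.2 -248.2] yaw 9.9 cost 0.084 [686]
```

View pics/fitR.png

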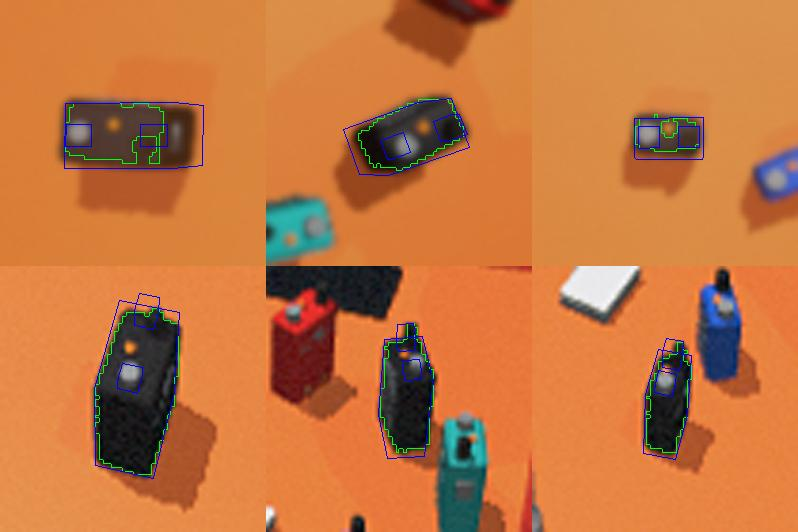

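View pics/fitC.png

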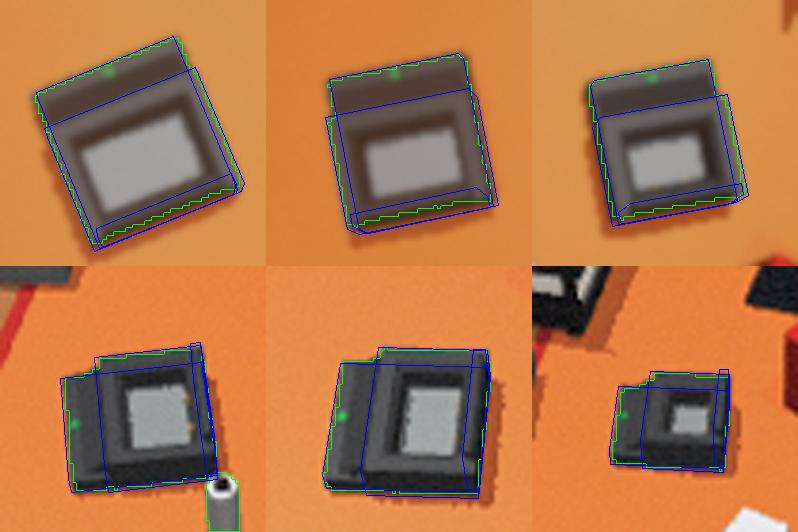

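```bash
python3 - <<'E'
import cv2
t=cv2.imread('pics/top0.png')[:,:,::-1]
for y in (222,230,238,246): print(y,[tuple(map(int,t[y,x])) for x in range(194,248,4)])
for y in (218,225,232,236): print(y,[tuple(map(int,t[y,x])) for x in range(420,464,4)])
E
```

```text
222 [(217, 126, 56), (217, 127, 58), (93, 59, 42), (84, 57, 44), (93, 66, 51), (95, 65, 51), (112, 76, 58), (126, 87, 70), (133, 81, 51), (163, 95, 50), (196, 109, 51), (218, 123, 56), (218, 132, 62), (218, 132, 63)]
230 [(218, 127, 57), (213, 125, 56), (124, 113, 110), (136, 126, 123), (81, 58, 48), (89, 61, 48), (80, 57, 48), (76, 51, 38), (76, 51, 39), (105, 92, 86), (96, 54, 25), (218, 129, 60), (218, 132, 62), (218, 133, 62)]
238 [(218, 127, 57), (217, 127, 57), (176, 103, 47), (132, 67, 33), (128, 65, 34), (109, 59, 35), (92, 52, 32), (88, 52, 34), (84, 48, 28), (95, 50, 23), (179, 106, 49), (218, 131, 60), (218, 131, 60), (218, 132, 61)]
246 [(218, 126, 56), (217, 126, 56), (217, 127, 57), (179, 88, 40), (180, 88, 40), (179, 88, 40), (179, 89, 40), (180, 89, 40), (180, 89, 40), (186, 97, 44), (218, 131, 61), (218, 131, 61), (218, 133, 61), (218, 132, 60)]
218 [(219, 128, 62), (219, 129, 62), (219, 129, 63), (218, 127, 60), (188, 112, 61), (88, 74, 67), (48, 45, 46), (55, 51, 51), (69, 55, 50), (218, 124, 58), (219, 124, 57)]
225 [(218, 127, 60), (216, 126, 61), (27, 16, 11), (21, 14, 13), (55, 52, 52), (98, 97, 97), (80, 57, 47), (48, 44, 46), (22, 19, 17), (98, 57, 35), (219, 123, 56)]
232 [(219, 126, 59), (161, 78, 33), (137, 63, 26), (19, 15, 12), (19, 14, 12), (41, 37, 38), (65, 37, 28), (200, 113, 53), (219, 125, 58), (219, 124, 57), (219, 122, 57)]
236 [(216, 123, 57), (152, 70, 28), (151, 70, 28), (141, 64, 25), (140, 64, 27), (142, 65, 26), (169, 84, 35), (219, 123, 57), (219, 123, 56), (218, 122, 55), (219, 122, 55)]
```

```bash
sed -i "s/m=((f.*$/th=(dict(L=130,M=95,S=125).get(q,125) if n=='top' else 110); m=((f[...,0]<th)|((f[...,0]-f[...,2])<0.4*f[...,0])).astype(np.uint8)/" run2.py; python3 run2.py
```

```text
L ['top', 'side'] [415.3 271.9] yaw -3.3 cost 0.252 [572, 764]
L ['top'] [416.3 272.1] yaw -5.8 cost 0.105 [572]
L ['side'] [414.8 270.9] yaw -2.0 cost 0.113 [764]
M ['top', 'side'] [ 411.2 -272.4] yaw 18.9 cost 0.39 [381, 374]
M ['top'] [ 412.4 -271.8] yaw 18.9 cost 0.211 [381]
M ['side'] [ 410.4 -275.3] yaw 18.7 cost 0.138 [374]
S ['top', 'side'] [445.6   9.4] yaw -1.9 cost 0.41 [176, 265]
S ['top'] [448.1   9.9] yaw -1.9 cost 0.179 [176]
S ['side'] [445.4   7.4] yaw -0.3 cost 0.163 [265]
CL ['top', 'side'] [632.9   7.5] yaw 20.6 cost 0.296 [1823, 1573]
CL ['top'] [634.2   8. ] yaw 19.5 cost 0.057 [1823]
CL ['side'] [631.6   7.1] yaw 19.8 cost 0.231 [1573]
CM ['top', 'side'] [606.1 257.2] yaw 10.4 cost 0.124 [1551, 1472]
CM ['top'] [607.7 258.4] yaw 9.8 cost 0.069 [1551]
CM ['side'] [605.3 257.8] yaw 10.8 cost 0.05 [1472]
CS ['top', 'side'] [ 621.5 -244. ] yaw 9.6 cost 0.143 [1339, 699]
CS ['top'] [ 622.5 -243.1] yaw 9.3 cost 0.052 [1339]
CS ['side'] [ 620.8 -245.3] yaw 10.5 cost 0.074 [699]
```

View pics/fitR.png

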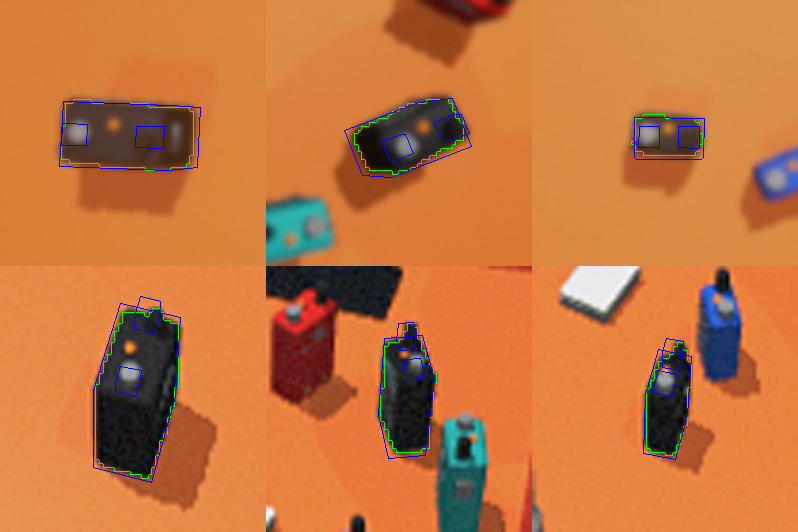

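>>> carry_out:
  targets:
    - [[0,0,2],[15,17,1],70]
    - [[0,0,6],[45,50,5],70]
    - [[0,0,11],[75,85,8],70]
    - [[0,0,16],[105,118,10],70]
    - [[0,0,21],[135,152,12],70]
    - [[0,0,26],[165,186,14],70]
    - [[0,0,31],[195,220,16],70]
    - [[0,0,35],[220,250,17],70]
    - [[0,0,38],[240,270,17],70]
    - [[0,0,40],[248,280,17],70]

```text
t: 3.03
ee_pos: [483.0, -297.0, 240.1]
orientation: [2.691, 1.62, 0.002]
ft_force: [0.9, 0.5, 0.3]
width: 69.9
```

>>> carry_out:
  targets:
    - [[0,0,1],[0,15,0],70]
    - [[0,0,3],[0,45,0],70]
    - [[0,0,6],[0,80,0],70]
    - [[0,0,9],[0,118,0],70]
    - [[0,0,12],[0,156,0],70]
    - [[0,0,15],[0,194,0],70]
    - [[0,0,17],[0,232,0],70]
    - [[0,0,19],[0,270,0],70]
    - [[0,0,21],[0,308,0],70]
    - [[0,0,23],[0,346,0],70]

```text
t: 3.87
ee_pos: [479.2, 46.8, 239.8]
orientation: [2.319, 2.119, -0.0]
ft_force: [0.7, 0.6, 1.0]
width: 70.4
```

>>> carry_out:
  targets:
    - [[0,0,1],[-8,38,0],70]
    - [[0,0,2],[-16,76,-10],70]
    - [[0,0,2],[-24,114,-20],70]
    - [[0,0,2],[-34,150,-30],70]
    - [[0,0,2],[-44,182,-40],70]
    - [[0,0,2],[-54,206,-45],70]
    - [[0,0,2],[-62,220,-50],70]
    - [[0,0,2],[-65,226,-50],70]
    - [[0,0,2],[-65,226,-50],70]
    - [[0,0,2],[-65,226,-50],70]

```text
t: 4.7
ee_pos: [415.4, 271.1, 190.0]
orientation: [2.282, 2.159, 0.0]
ft_force: [-0.1, -0.2, 0.0]
width: 70.0
```

```bash
python3 - <<'E'
from h import *
print(monitor.get_obs()['ee_pos'],monitor.get_obs()['orientation'])
a=[]
for n in("top","side"):
    im=vision.get_image(n)[:,:,::-1]; c=proj(n,[[415,272,80]])[0].astype(int)
    a.append(cv2.resize(im[c[1]-60:c[1]+60,c[0]-60:c[0]+60],(400,400),interpolation=cv2.INTER_CUBIC))
cv2.imwrite('pics/a1.png',np.hstack(a))
E
```

```text
[415.44576002 271.08412712 189.95339006] [2.28202443e+00 2.15862599e+00 5.94038836e-05]
```

View pics/a1.png

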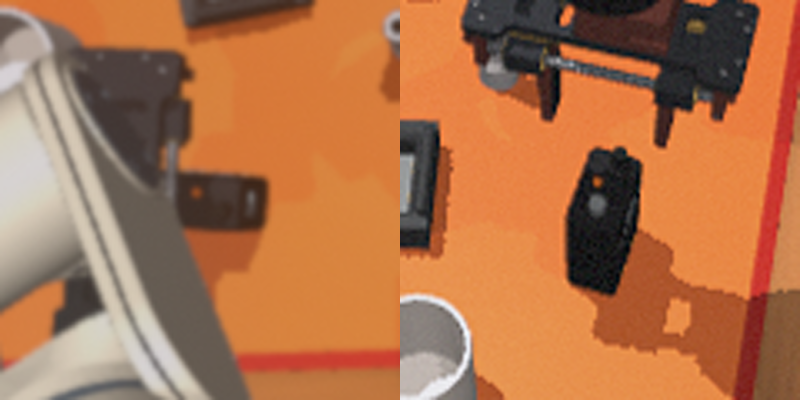

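>>> carry_out:
  targets:
    - [[0,0,0],[0,1,-15],70]
    - [[0,0,0],[0,1,-40],70]
    - [[0,0,0],[0,1,-65],70]
    - [[0,0,0],[0,1,-88],70]
    - [[0,0,0],[0,1,-104],70]
    - [[0,0,0],[0,1,-112],70]
    - [[0,0,0],[0,1,-114],70]
    - [[0,0,0],[0,1,-114],40]
    - [[0,0,0],[0,1,-114],30]
    - [[0,0,0],[0,1,-114],30]

```text
t: 5.63
ee_pos: [416.1, 273.1, 76.8]
orientation: [2.282, 2.158, 0.003]
ft_force: [-0.2, 0.1, 0.1]
width: 53.4
```

>>> carry_out:
  targets:
    - [[0,0,0],[0,0,0],30]
    - [[0,0,0],[0,0,0],30]
    - [[0,0,0],[0,0,0],30]
    - [[0,0,0],[0,0,0],30]

```text
t: 5.97
ee_pos: [415.7, 273.1, 76.4]
orientation: [2.282, 2.159, 0.002]
ft_force: [-0.2, -1.4, 6.8]
width: 40.2
```

>>> carry_out:
  targets:
    - [[0,0,0],[0,0,6],30]
    - [[0,0,0],[0,0,18],30]
    - [[0,0,0],[0,0,36],30]
    - [[0,0,0],[0,0,60],30]
    - [[0,0,0],[0,0,85],30]
    - [[0,0,0],[0,0,110],30]
    - [[0,0,0],[0,0,132],30]
    - [[0,0,0],[0,0,145],30]
    - [[0,0,0],[0,0,150],30]
    - [[0,0,0],[0,0,150],30]

```text
t: 6.8
ee_pos: [415.5, 273.0, 226.7]
orientation: [2.282, 2.159, 0.003]
ft_force: [-0.3, 0.3, -3.4]
width: 40.3
```

>>> carry_out:
  targets:
    - [[0,0,1],[6,-8,0],30]
    - [[0,0,3],[18,-24,0],30]
    - [[0,0,5],[36,-48,0],30]
    - [[0,0,7],[54,-72,0],30]
    - [[0,0,9],[72,-96,0],30]
    - [[0,0,11],[90,-120,0],30]
    - [[0,0,13],[108,-144,0],30]
    - [[0,0,15],[126,-168,0],30]
    - [[0,0,17],[144,-192,0],30]
    - [[0,0,19],[162,-215,0],30]

```text
t: 7.63
ee_pos: [576.9, 56.3, 223.7]
orientation: [-1.891, -2.505, 0.003]
ft_force: [0.6, 1.0, -2.5]
width: 40.3
```

>>> carry_out:
  targets:
    - [[0,0,2],[16,-21,0],30]
    - [[0,0,3],[28,-38,0],30]
    - [[0,0,4],[36,-49,0],30]
    - [[0,0,5],[41,-55,0],30]
    - [[0,0,5],[41,-55,0],30]
    - [[0,0,5],[41,-55,0],30]

```text
t: 8.13
ee_pos: [617.3, 2.7, 223.9]
orientation: [-1.784, -2.583, 0.002]
ft_force: [-0.2, 0.6, -3.4]
width: 40.2
```

```bash
cat > look.py <<'E'
from h import *
import sys
def look(name,P,s=70):
    o=monitor.get_obs(); np.set_printoptions(precision=2,suppress=True)
    r=o['orientation']; print(o['t'],o['ee_pos'],'yaw',2*np.degrees(np.arctan2(r[1],r[0]))-90,o['orientation'],o['ft_force'],o['width'])
    a=[]
    for n in("top","side"):
        im=vision.get_image(n)[:,:,::-1]; im=cv2.copyMakeBorder(im,100,100,100,100,cv2.BORDER_CONSTANT); c=proj(n,[P])[0].astype(int)+100
        a.append(cv2.resize(im[c[1]-s:c[1]+s,c[0]-s:c[0]+s],(400,400),interpolation=cv2.INTER_CUBIC))
    cv2.imwrite(f'pics/{name}.png',np.hstack(a))
if __name__=='__main__': look(sys.argv[1],[float(v) for v in sys.argv[2:5]])
E
python3 look.py b1 619 2 120
```

```text
8.1333 [617.33   2.66 223.87] yaw -339.2572247889211 [-1.78 -2.58  0.  ] [-0.16  0.58 -3.38] 40.19781652137183
```

View pics/b1.png

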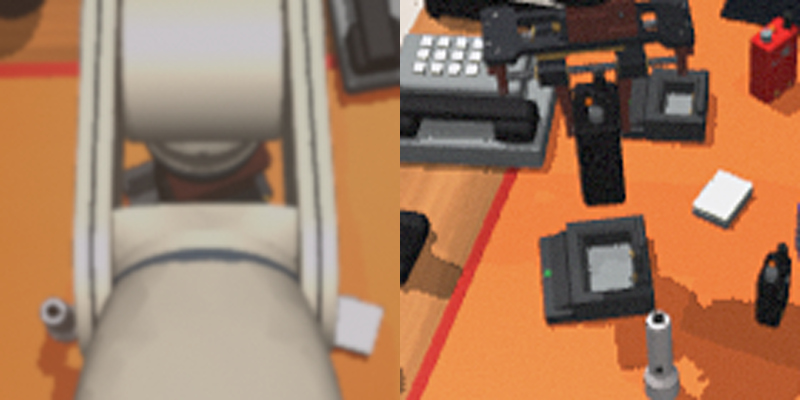

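```bash
cat > ov.py <<'E'
from fit import *
import sys
# name, radio L/M/S, x y yaw zfoot, charger
def ov(name,items,C,s=50):
    im=vision.get_image('side')[:,:,::-1]; c=proj('side',[C])[0].astype(int); k=600/(2*s)
    b=cv2.resize(im[c[1]-s:c[1]+s,c[0]-s:c[0]+s],(600,600),interpolation=cv2.INTER_CUBIC)
    for parts,p,col in items:
        for Q in place(parts,p):
            u=((proj('side',Q)-c+s+.5)*k).astype(np.int32); 
            for i in range(8):
                for j in (1,2,4):
                    if not i&j: cv2.line(b,tuple(map(int,u[i])),tuple(map(int,u[i|j])),col,1)
    cv2.imwrite(f'pics/{name}.png',b)
DIM=dict(L=(104,66,40),M=(88,54,32),S=(72,44,25))
PK=dict(L=(50,76),M=(42,64),S=(35,54))
CP=dict(L=(633.3,7.5,20.6),M=(606.3,258,10.3),S=(621.5,-244,9.6))
def pocket(k): a,b=PK[k]; return [box(-15-a/2,-15+a/2,-b/2,b/2,10,34)]
if __name__=='__main__':
    k=sys.argv[2]; x,y,yaw,z=map(float,sys.argv[3:7]); H=DIM[k]
    cp=CP[k]; cp=(cp[0],cp[1],np.radians(cp[2]))
    ov(sys.argv[1],[(radio(*H)[:1],(x,y,np.radians(yaw),z),(0,255,0)),(pocket(k),cp,(255,255,0)),(charger(*dict(L=(112,108),M=(104,96),S=(97,86))[k])[:2],cp,(255,0,255))],[x,y,z/2+30])
E
python3 ov.py b2 L 617.3 2.7 20.7 147.9
```

```text
(no output)
```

View pics/b2.png

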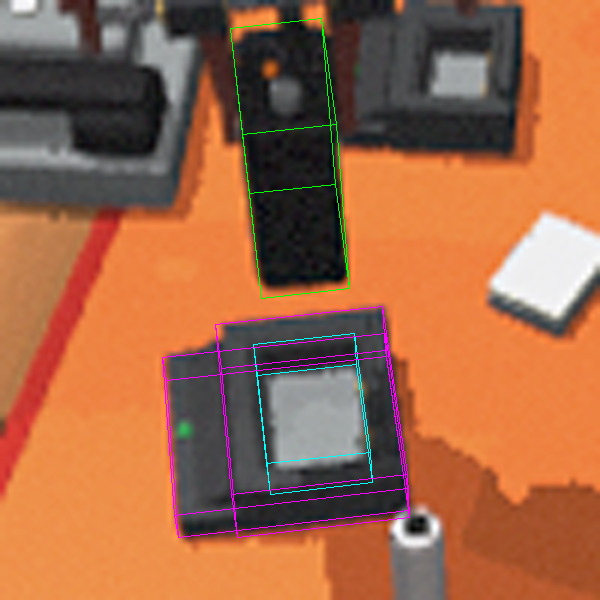

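>>> carry_out:
  targets:
    - [[0,0,0],[1.5,1.5,-6],30]
    - [[0,0,0],[1.5,1.5,-20],30]
    - [[0,0,0],[1.5,1.5,-38],30]
    - [[0,0,0],[1.5,1.5,-56],30]
    - [[0,0,0],[1.5,1.5,-72],30]
    - [[0,0,0],[1.5,1.5,-86],30]
    - [[0,0,0],[1.5,1.5,-96],30]
    - [[0,0,0],[1.5,1.5,-101],30]
    - [[0,0,0],[1.5,1.5,-103],30]
    - [[0,0,0],[1.5,1.5,-103],30]

```text
t: 9.12
ee_pos: [619.8, 4.5, 122.6]
orientation: [-1.783, -2.586, 0.0]
ft_force: [0.0, 0.0, -3.1]
width: 40.1
```

```bash
python3 look.py b3 619 2 90;python3 ov.py b4 L 619.3 2 20.7 45
```

```text
9.1167 [619.83   4.51 122.57] yaw -339.1675277204391 [-1.78 -2.59  0.  ] [ 0.02  0.02 -3.05] 40.13705899325682
```

View pics/b4.png

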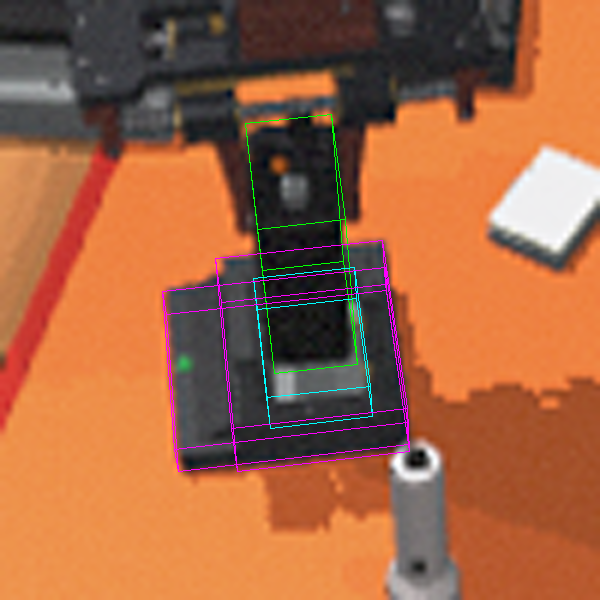

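>>> carry_out:
  targets:
    - [[0,0,0],[0,0,-6],30]
    - [[0,0,0],[0,0,-13],30]
    - [[0,0,0],[0,0,-20],30]
    - [[0,0,0],[0,0,-26],30]
    - [[0,0,0],[0,0,-30],30]
    - [[0,0,0],[0,0,-33],30]
    - [[0,0,0],[0,0,-34],30]
    - [[0,0,0],[0,0,-34],30]

```text
t: 9.93
ee_pos: [619.7, 4.3, 88.3]
orientation: [-1.783, -2.586, 0.001]
ft_force: [0.3, 0.1, -3.2]
width: 40.4
```

```bash
python3 look.py b5 619 2 60;python3 ov.py b6 L 619.3 2 20.7 11
```

```text
9.9333 [619.66   4.31  88.27] yaw -339.18004832526344 [-1.78 -2.59  0.  ] [ 0.35  0.07 -3.16] 40.440723005913604
```

View pics/b6.png

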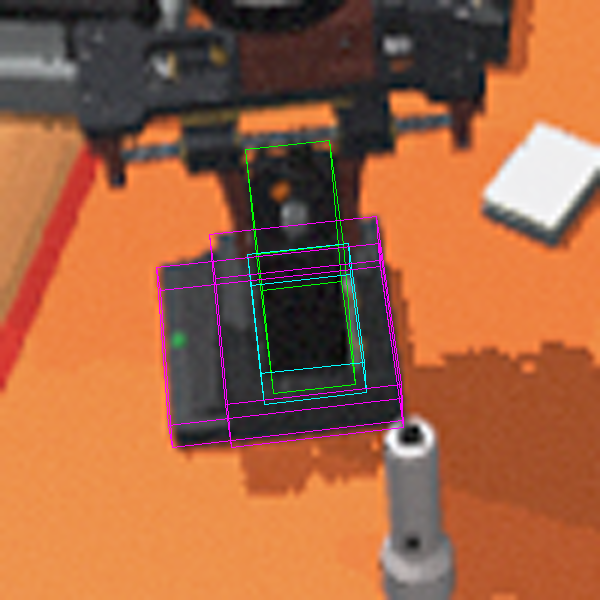

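>>> carry_out:
  targets:
    - [[0,0,0],[0,0,-0.7],30]
    - [[0,0,0],[0,0,-1.4],30]
    - [[0,0,0],[0,0,-2],30]
    - [[0,0,0],[0,0,-2],30]

```text
t: 10.42
ee_pos: [619.8, 4.3, 86.7]
orientation: [-1.784, -2.586, 0.0]
ft_force: [-0.6, 0.2, -2.1]
width: 40.2
```

>>> carry_out:
  targets:
    - [[0,0,0],[0,0,-0.7],30]
    - [[0,0,0],[0,0,-0.7],30]
    - [[0,0,0],[0,0,-0.7],42]
    - [[0,0,0],[0,0,-0.7],46]
    - [[0,0,0],[0,0,-0.7],54]
    - [[0,0,0],[0,0,-0.7],62]
    - [[0,0,0],[0,0,-0.7],70]
    - [[0,0,0],[0,0,-0.7],70]
    - [[0,0,0],[0,0,-0.7],70]

```text
t: 11.17
ee_pos: [619.9, 4.3, 85.9]
orientation: [1.784, 2.586, 0.0]
ft_force: [-0.0, -0.7, -0.8]
width: 69.9
```

>>> carry_out:
  targets:
    - [[0,0,0],[0,0,5],70]
    - [[0,0,0],[0,0,20],70]
    - [[0,0,0],[0,0,45],70]
    - [[0,0,0],[0,0,75],70]
    - [[0,0,0],[0,0,105],70]
    - [[0,0,0],[0,0,130],70]
    - [[0,0,0],[0,0,145],70]
    - [[0,0,0],[0,0,150],70]

```text
t: 11.83
ee_pos: [621.4, 4.3, 239.7]
orientation: [1.781, 2.583, 0.005]
ft_force: [0.9, 0.2, 0.0]
width: 69.9
```

```bash
python3 look.py b7 619 2 60;python3 ov.py b8 L 619.3 2 20.7 10
```

```text
11.8333 [621.36   4.29 239.65] yaw 20.818100801299877 [1.78 2.58 0.  ] [0.85 0.21 0.01] 69.94210118016771
```

View pics/b8.png

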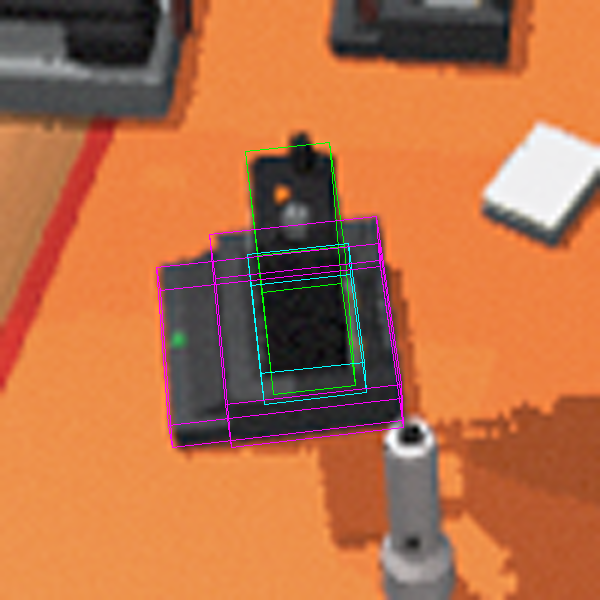

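>>> carry_out:
  targets:
    - [[0,0,0],[-8,-10,0],70]
    - [[0,0,0],[-28,-37,0],70]
    - [[0,0,0],[-52,-69,0],70]
    - [[0,0,0],[-76,-101,0],70]
    - [[0,0,0],[-100,-133,0],70]
    - [[0,0,0],[-124,-165,-5],70]
    - [[0,0,0],[-148,-197,-15],70]
    - [[0,0,0],[-172,-229,-25],70]
    - [[0,0,0],[-195,-260,-40],70]
    - [[0,0,0],[-208,-277,-50],70]

```text
t: 12.82
ee_pos: [407.6, -274.3, 183.8]
orientation: [-1.784, -2.582, 0.001]
ft_force: [1.0, -0.5, -0.9]
width: 69.8
```

>>> carry_out:
  targets:
    - [[0,0,0],[0,0,0],70]
    - [[0,0,0],[0,0,0],70]
    - [[0,0,0],[0,0,0],70]

```text
t: 13.07
ee_pos: [411.5, -272.3, 185.5]
orientation: [-1.784, -2.585, -0.0]
ft_force: [0.2, -0.3, 0.5]
width: 69.8
```

```bash
python3 look.py c1 412 -272 80
```

```text
13.0667 [ 411.55 -272.31  185.54] yaw -339.2145723793599 [-1.78 -2.58 -0.  ] [ 0.18 -0.28  0.53] 69.81396683457454
```

View pics/c1.png

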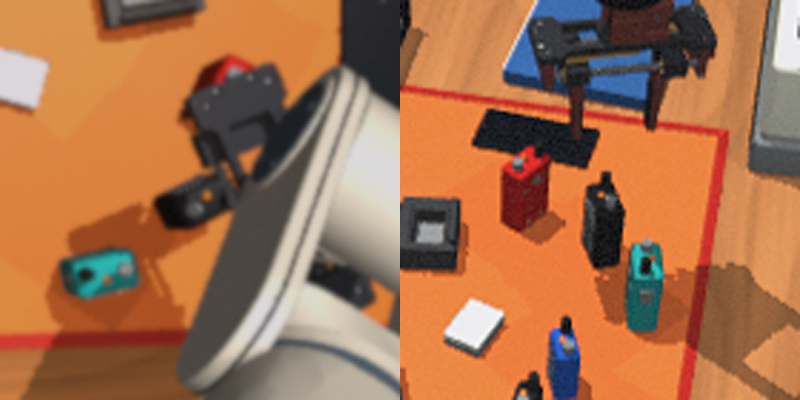

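>>> carry_out:
  targets:
    - [[0,0,0],[0,-1,-15],70]
    - [[0,0,0],[0,-1,-40],70]
    - [[0,0,0],[0,-1,-68],70]
    - [[0,0,0],[0,-1,-94],70]
    - [[0,0,0],[0,-1,-112],70]
    - [[0,0,0],[0,-1,-122],70]
    - [[0,0,0],[0,-1,-125],70]
    - [[0,0,0],[0,-1,-125],40]
    - [[0,0,0],[0,-1,-125],25]
    - [[0,0,0],[0,-1,-125],22]

```text
t: 14.0
ee_pos: [412.7, -274.1, 62.2]
orientation: [1.782, 2.585, -0.0]
ft_force: [0.7, -0.1, -0.6]
width: 53.4
```

>>> carry_out:
  targets:
    - [[0,0,0],[0,0,0],22]
    - [[0,0,0],[0,0,0],22]
    - [[0,0,0],[0,0,0],22]
    - [[0,0,0],[0,0,0],22]
    - [[0,0,0],[0,0,0],22]
    - [[0,0,0],[0,0,0],22]

```text
t: 14.5
ee_pos: [412.1, -273.9, 61.5]
orientation: [1.783, 2.586, 0.0]
ft_force: [-0.9, 0.4, 6.5]
width: 33.0
```

```bash
python3 look.py c2 412 -272 60;python3 ov.py c3 M 411.6 -273.3 20.7 0
```

```text
14.5 [ 412.06 -273.93   61.5 ] yaw 20.81040143841234 [1.78 2.59 0.  ] [-0.89  0.44  6.54] 32.95160495334615
```

View pics/c3.png

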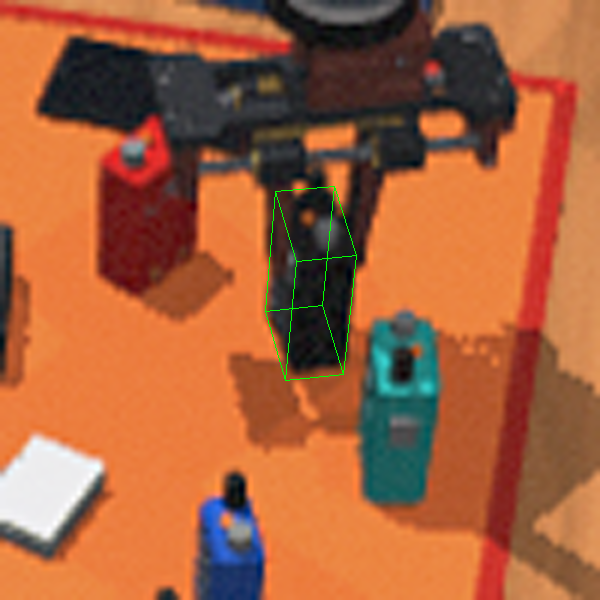

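>>> carry_out:
  targets:
    - [[0,0,0],[0,0,0],20]
    - [[0,0,0],[0,0,0],20]
    - [[0,0,0],[0,0,0],20]
    - [[0,0,0],[0,0,0],20]

```text
t: 14.98
ee_pos: [412.1, -274.0, 61.5]
orientation: [1.783, 2.585, 0.0]
ft_force: [0.1, 1.2, 6.9]
width: 32.8
```

>>> carry_out:
  targets:
    - [[0,0,0],[0,0,6],20]
    - [[0,0,0],[0,0,18],20]
    - [[0,0,0],[0,0,36],20]
    - [[0,0,0],[0,0,60],20]
    - [[0,0,0],[0,0,85],20]
    - [[0,0,0],[0,0,110],20]
    - [[0,0,0],[0,0,132],20]
    - [[0,0,0],[0,0,145],20]
    - [[0,0,0],[0,0,150],20]
    - [[0,0,0],[0,0,150],20]

```text
t: 15.82
ee_pos: [412.1, -273.9, 212.0]
orientation: [1.782, 2.585, -0.0]
ft_force: [0.2, -0.0, -3.6]
width: 32.8
```

```bash
python3 look.py c4 412 -272 180;python3 ov.py c5 M 412.1 -273.9 20.8 150
```

```text
15.8167 [ 412.13 -273.94  212.02] yaw 20.817210244173353 [ 1.78  2.58 -0.  ] [ 0.17 -0.04 -3.62] 32.787936932079205
```

View pics/c5.png

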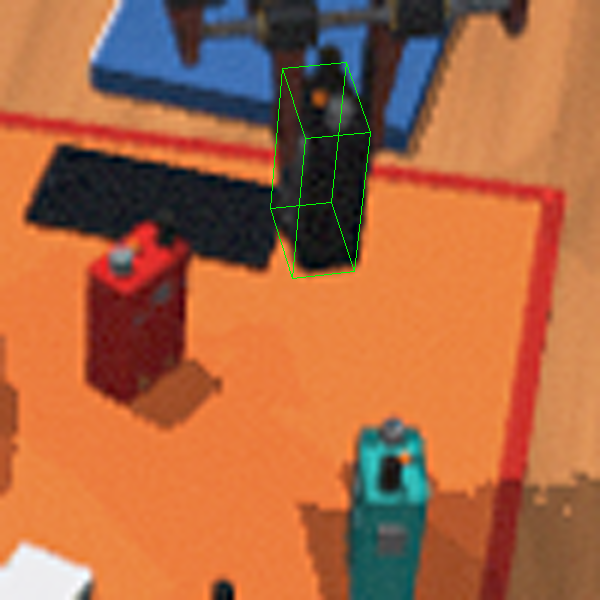

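>>> carry_out:
  targets:
    - [[0,0,0],[3,8,0],20]
    - [[0,0,-1],[9,26,0],20]
    - [[0,0,-1],[18,54,0],20]
    - [[0,0,-2],[28,84,0],20]
    - [[0,0,-3],[38,114,0],20]
    - [[0,0,-4],[49,144,0],20]
    - [[0,0,-5],[59,174,0],20]
    - [[0,0,-6],[69,204,0],20]
    - [[0,0,-6],[79,234,0],20]
    - [[0,0,-6],[90,265,0],20]

```text
t: 16.8
ee_pos: [501.2, -6.6, 209.9]
orientation: [-1.915, -2.488, 0.002]
ft_force: [0.9, 0.1, -2.3]
width: 32.7
```

>>> carry_out:
  targets:
    - [[0,0,-1],[10,30,0],20]
    - [[0,0,-1],[20,60,0],20]
    - [[0,0,-2],[31,90,0],20]
    - [[0,0,-2],[41,120,0],20]
    - [[0,0,-3],[51,150,0],20]
    - [[0,0,-4],[61,180,0],20]
    - [[0,0,-5],[71,210,0],20]
    - [[0,0,-5],[81,240,0],20]
    - [[0,0,-5],[88,259,0],20]
    - [[0,0,-5],[90,265,0],20]

```text
t: 17.63
ee_pos: [591.7, 259.8, 209.4]
orientation: [-2.02, -2.405, 0.001]
ft_force: [-0.1, 0.8, -2.8]
width: 32.9
```

>>> carry_out:
  targets:
    - [[0,0,0],[0,0,0],20]
    - [[0,0,0],[0,0,0],20]
    - [[0,0,0],[0,0,0],20]

```text
t: 17.88
ee_pos: [590.9, 255.1, 210.3]
orientation: [-2.023, -2.402, 0.003]
ft_force: [0.2, -1.0, -2.2]
width: 32.9
```

```bash
python3 look.py c6 592 256 120;python3 ov.py c7 M 591.7 255.3 10 150
```

```text
17.8833 [590.95 255.15 210.28] yaw -350.2157529436281 [-2.02 -2.4   0.  ] [ 0.24 -1.04 -2.21] 32.9088558762793
```

View pics/c7.png

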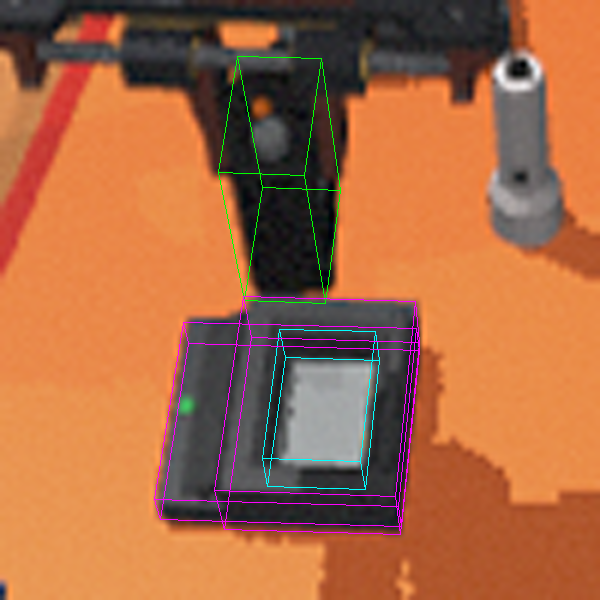

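View pics/c6.png

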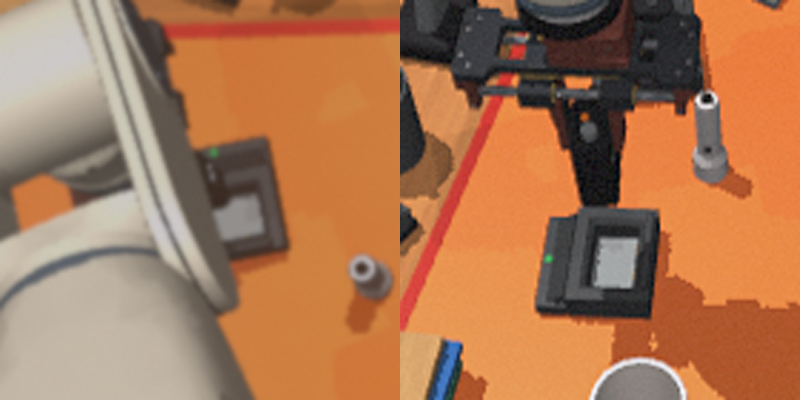

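```bash
python3 - <<'E'
from h import *
im=vision.get_image('side')[:,:,::-1]; u=proj('side',[[591,255,150]])[0]; print(u)
c=u.astype(int); s=25
cv2.imwrite('pics/c8.png',cv2.resize(im[c[1]-s:c[1]+s,c[0]-s:c[0]+s],(600,600),interpolation=cv2.INTER_CUBIC)); print(c)
E
```

```text
[258.71793701 257.22318506]
[258 257]
```

View pics/c8.png

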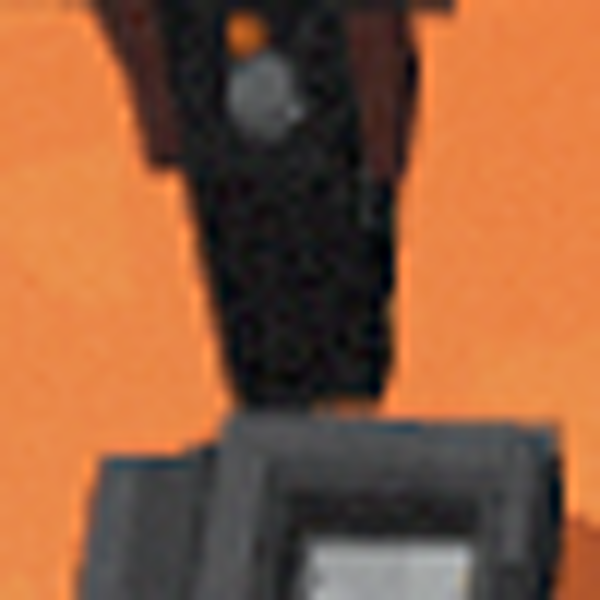

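```bash
python3 - <<'E'
from h import *
for yaw in (8,10,12,14,16,18,20):
    a=np.radians(yaw);R=np.array([[np.cos(a),-np.sin(a)],[np.sin(a),np.cos(a)]])
    P=[[*(R@[sx*16,27]+[591,255]),150] for sx in(1,-1)]+[[*(R@[sx*16,-27]+[591,255]),150] for sx in(1,-1)]
    u=proj('side',P); d=u[1]-u[0]; print(yaw,u.round(1).tolist(),'slope',round(float(np.degrees(np.arctan2(d[1],d[0]))),1))
E
```

```text
8 [[250.2, 266.4], [263.7, 267.2], [253.9, 247.6], [266.9, 248.4]] slope 3.6
10 [[250.6, 266.6], [264.1, 267.0], [253.5, 247.7], [266.6, 248.1]] slope 1.9
12 [[251.0, 266.8], [264.5, 266.8], [253.1, 247.9], [266.2, 248.0]] slope 0.2
14 [[251.4, 267.0], [264.9, 266.6], [252.7, 248.1], [265.9, 247.8]] slope -1.5
16 [[251.8, 267.2], [265.3, 266.4], [252.3, 248.3], [265.5, 247.6]] slope -3.2
18 [[252.1, 267.3], [265.7, 266.2], [251.9, 248.5], [265.1, 247.4]] slope -4.9
20 [[252.6, 267.5], [266.1, 265.9], [251.5, 248.8], [264.7, 247.3]] slope -6.6
```

>>> carry_out:
  targets:
    - [[0,0,-1],[1,1,-6],20]
    - [[0,0,-2],[1,1,-20],20]
    - [[0,0,-3],[1,1,-38],20]
    - [[0,0,-4],[1,1,-56],20]
    - [[0,0,-4],[1,1,-74],20]
    - [[0,0,-4],[1,1,-90],20]
    - [[0,0,-4],[1,1,-101],20]
    - [[0,0,-4],[1,1,-107],20]
    - [[0,0,-4],[1,1,-108],20]
    - [[0,0,-4],[1,1,-108],20]

```text
t: 18.92
ee_pos: [593.0, 257.3, 103.0]
orientation: [-2.106, -2.331, -0.0]
ft_force: [1.6, 0.7, -2.1]
width: 32.6
```

```bash
python3 look.py c9 592 256 120;python3 ov.py c10 M 592 255.2 10 41
```

```text
18.9167 [592.99 257.25 103.01] yaw -354.20411552873077 [-2.11 -2.33 -0.  ] [ 1.56  0.67 -2.13] 32.58160964508698
```

View pics/c10.png

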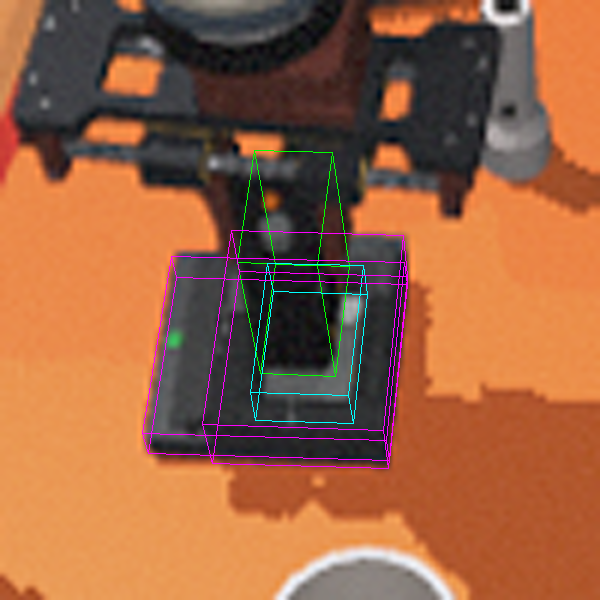

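>>> carry_out:
  targets:
    - [[0,0,0],[-0.5,-0.5,-5],20]
    - [[0,0,0],[-0.5,-0.5,-11],20]
    - [[0,0,0],[-0.5,-0.5,-17],20]
    - [[0,0,0],[-0.5,-0.5,-23],20]
    - [[0,0,0],[-0.5,-0.5,-27],20]
    - [[0,0,0],[-0.5,-0.5,-29],20]
    - [[0,0,0],[-0.5,-0.5,-30],20]
    - [[0,0,0],[-0.5,-0.5,-30],20]

```text
t: 19.73
ee_pos: [592.2, 256.8, 72.6]
orientation: [-2.106, -2.331, 0.001]
ft_force: [-0.2, 0.4, -2.3]
width: 32.7
```

>>> carry_out:
  targets:
    - [[0,0,0],[0,0,-0.5],20]
    - [[0,0,0],[0,0,-1],20]
    - [[0,0,0],[0,0,-1],20]

```text
t: 19.98
ee_pos: [592.4, 256.8, 72.1]
orientation: [2.106, 2.331, 0.0]
ft_force: [0.0, -0.2, -1.5]
width: 32.6
```

```bash
python3 look.py c11 592 256 80;python3 ov.py c12 M 592 255.2 10 10
```

```text
19.9833 [592.41 256.84  72.13] yaw 5.819718698925527 [2.11 2.33 0.  ] [ 0.03 -0.22 -1.45] 32.57708642257633
```

View pics/c12.png

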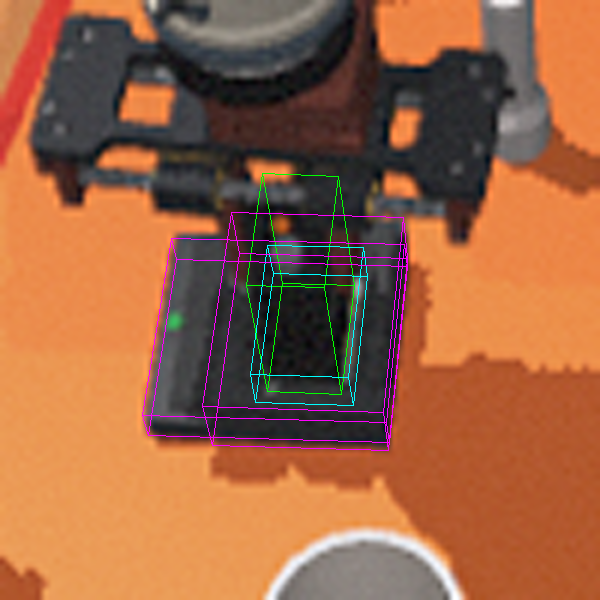

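>>> carry_out:
  targets:
    - [[0,0,0],[0,0,-0.7],30]
    - [[0,0,0],[0,0,-0.7],32]
    - [[0,0,0],[0,0,-0.7],36]
    - [[0,0,0],[0,0,-0.7],42]
    - [[0,0,0],[0,0,-0.7],50]
    - [[0,0,0],[0,0,-0.7],60]
    - [[0,0,0],[0,0,-0.7],65]
    - [[0,0,0],[0,0,-0.7],65]
    - [[0,0,0],[0,0,-0.7],65]

```text
t: 20.88
ee_pos: [592.3, 256.8, 71.3]
orientation: [2.106, 2.331, 0.0]
ft_force: [0.5, 0.2, 0.1]
width: 64.7
```

>>> carry_out:
  targets:
    - [[0,0,0],[0,0,5],65]
    - [[0,0,0],[0,0,20],65]
    - [[0,0,0],[0,0,45],65]
    - [[0,0,0],[0,0,75],65]
    - [[0,0,0],[0,0,105],65]
    - [[0,0,0],[0,0,130],65]
    - [[0,0,0],[0,0,145],65]
    - [[0,0,0],[0,0,150],65]

```text
t: 21.55
ee_pos: [593.8, 257.4, 225.1]
orientation: [2.104, 2.33, 0.008]
ft_force: [-0.2, -0.3, -1.0]
width: 65.1
```

```bash
python3 look.py c13 592 256 60;python3 ov.py c14 M 591.5 255.2 10.3 10
```

```text
21.55 [593.79 257.44 225.09] yaw 5.819547249445819 [2.1  2.33 0.01] [-0.17 -0.28 -0.96] 65.12221512648736
```

View pics/c14.png

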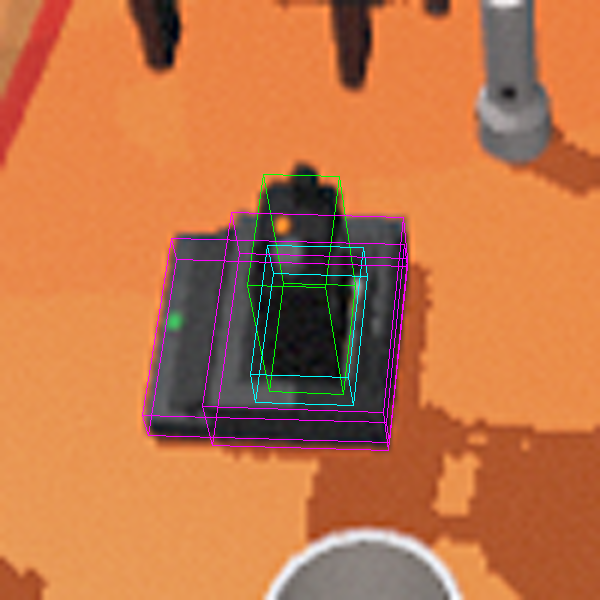

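>>> carry_out:
  targets:
    - [[0,0,0],[-5,-9,0],60]
    - [[0,0,-1],[-17,-29,0],60]
    - [[0,0,-2],[-34,-58,0],60]
    - [[0,0,-3],[-52,-88,0],60]
    - [[0,0,-4],[-70,-118,0],60]
    - [[0,0,-5],[-88,-148,0],60]
    - [[0,0,-6],[-106,-178,0],60]
    - [[0,0,-7],[-124,-208,-10],60]
    - [[0,0,-7],[-140,-236,-25],60]
    - [[0,0,-7],[-146.5,-248,-35],60]

```text
t: 22.53
ee_pos: [441.4, 6.3, 184.1]
orientation: [-2.244, -2.195, 0.006]
ft_force: [0.6, -0.6, -0.8]
width: 60.2
```

>>> carry_out:
  targets:
    - [[0,0,0],[0,0,-5],60]
    - [[0,0,0],[0,0,-15],60]
    - [[0,0,0],[0,0,-20],60]
    - [[0,0,0],[0,0,-20],60]

```text
t: 22.87
ee_pos: [445.5, 9.4, 164.9]
orientation: [-2.242, -2.198, 0.002]
ft_force: [-0.4, -0.8, 0.7]
width: 59.9
```

```bash
python3 look.py d1 446 9 80
```

```text
22.8667 [445.53   9.44 164.93] yaw -361.1345637714474 [-2.24 -2.2   0.  ] [-0.42 -0.84  0.68] 59.862154011810446
```

View pics/d1.png

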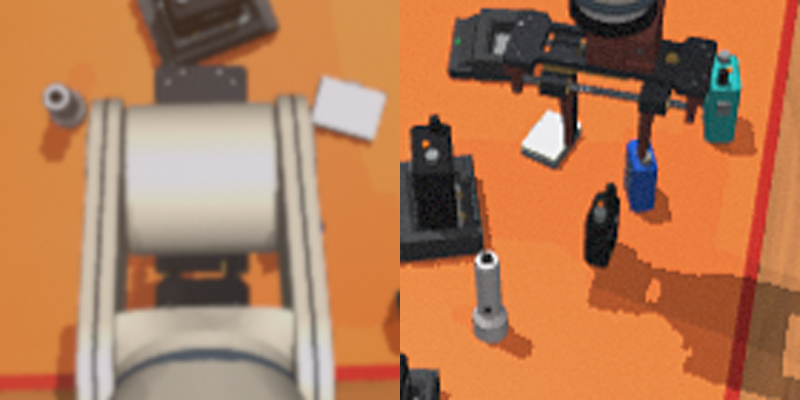

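>>> carry_out:
  targets:
    - [[0,0,0],[0,-1,-15],60]
    - [[0,0,0],[0,-1,-40],60]
    - [[0,0,0],[0,-1,-66],60]
    - [[0,0,0],[0,-1,-90],60]
    - [[0,0,0],[0,-1,-108],60]
    - [[0,0,0],[0,-1,-118],60]
    - [[0,0,0],[0,-1,-121],60]
    - [[0,0,0],[0,-1,-121],40]
    - [[0,0,0],[0,-1,-121],25]
    - [[0,0,0],[0,-1,-121],15]

```text
t: 23.8
ee_pos: [446.8, 7.9, 46.3]
orientation: [2.243, 2.198, 0.002]
ft_force: [0.4, 0.2, 0.5]
width: 43.5
```

>>> carry_out:
  targets:
    - [[0,0,0],[0,0,0],15]
    - [[0,0,0],[0,0,0],15]
    - [[0,0,0],[0,0,0],15]
    - [[0,0,0],[0,0,0],15]
    - [[0,0,0],[0,0,0],15]
    - [[0,0,0],[0,0,0],15]
    - [[0,0,0],[0,0,0],15]

```text
t: 24.38
ee_pos: [446.4, 7.7, 45.9]
orientation: [2.244, 2.198, 0.001]
ft_force: [-1.2, -0.1, 7.5]
width: 25.7
```

>>> carry_out:
  targets:
    - [[0,0,0],[0,0,6],15]
    - [[0,0,0],[0,0,18],15]
    - [[0,0,0],[0,0,36],15]
    - [[0,0,0],[0,0,60],15]
    - [[0,0,0],[0,0,85],15]
    - [[0,0,0],[0,0,110],15]
    - [[0,0,0],[0,0,130],15]
    - [[0,0,0],[0,0,138],15]
    - [[0,0,0],[0,0,140],15]
    - [[0,0,0],[0,0,140],15]

```text
t: 25.22
ee_pos: [445.6, 7.8, 185.3]
orientation: [2.244, 2.198, 0.001]
ft_force: [-0.3, -0.5, -1.7]
width: 25.7
```

```bash
python3 look.py d2 446 9 150;python3 ov.py d3 S 445.8 8.4 -1.1 140
```

```text
25.2167 [445.64   7.8  185.29] yaw -1.1834201141519856 [2.24 2.2  0.  ] [-0.31 -0.54 -1.67] 25.72760173597696
```

View pics/d3.png

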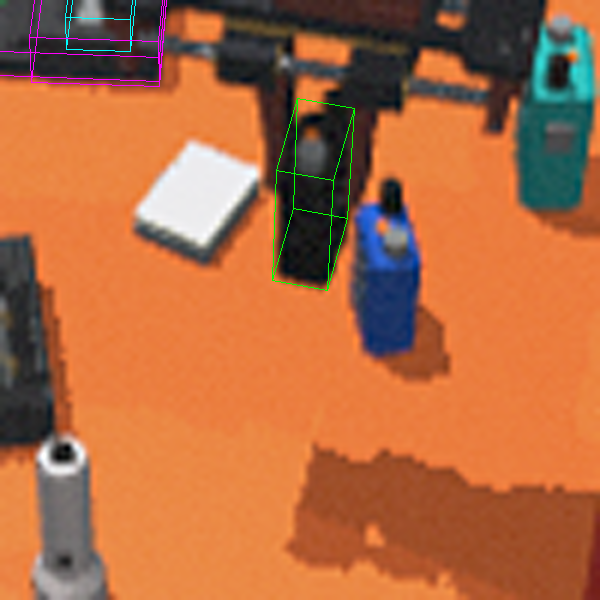

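>>> carry_out:
  targets:
    - [[0,0,0],[5,-8,0],15]
    - [[0,0,1],[15,-24,0],15]
    - [[0,0,2],[32,-50,0],15]
    - [[0,0,3],[50,-78,0],15]
    - [[0,0,4],[68,-106,0],15]
    - [[0,0,5],[86,-135,0],15]
    - [[0,0,6],[104,-163,0],15]
    - [[0,0,7],[121,-191,0],15]
    - [[0,0,8],[138,-218,0],15]
    - [[0,0,9],[151,-238,0],15]

```text
t: 26.2
ee_pos: [597.6, -233.3, 183.8]
orientation: [-2.065, -2.367, 0.001]
ft_force: [0.8, 0.3, -0.9]
width: 25.4
```

>>> carry_out:
  targets:
    - [[0,0,0.5],[7,-11,0],15]
    - [[0,0,0.5],[10,-16,0],15]
    - [[0,0,0.5],[10,-16,0],15]
    - [[0,0,0.5],[10,-16,0],15]
    - [[0,0,0.5],[10,-16,0],15]

```text
t: 26.62
ee_pos: [606.0, -245.4, 184.7]
orientation: [-2.053, -2.376, 0.001]
ft_force: [0.4, 0.6, -1.3]
width: 25.8
```

```bash
python3 look.py d4 607 -246 120;python3 ov.py d5 S 606.7 -246.5 8.5 139.5
python3 - <<'E'
from h import *
im=vision.get_image('side')[:,:,::-1]; c=proj('side',[[607,-246,120]])[0].astype(int); s=25
cv2.imwrite('pics/d6.png',cv2.resize(im[c[1]-s:c[1]+s,c[0]-s:c[0]+s],(600,600),interpolation=cv2.INTER_CUBIC)); print(c)
for yaw in (4,8,12,16):
    a=np.radians(yaw);R=np.array([[np.cos(a),-np.sin(a)],[np.sin(a),np.cos(a)]])
    P=[[*(R@[sx*12.5,22]+[606.7,-246.5]),139.5] for sx in(1,-1)]
    u=proj('side',P); d=u[1]-u[0]; print(yaw,u.round(1).tolist(),'slope',round(float(np.degrees(np.arctan2(d[1],d[0]))),1),((u-c+s+.5)*12).round().tolist())
E
```

```text
26.6167 [ 605.99 -245.37  184.67] yaw -351.6646728010485 [-2.05 -2.38  0.  ] [ 0.36  0.63 -1.31] 25.835772820342445
[301 129]
4 [[296.2, 129.2], [304.3, 130.0]] slope 5.6 [[249.0, 308.0], [346.0, 317.0]]
8 [[296.7, 129.4], [304.8, 129.8]] slope 2.9 [[254.0, 311.0], [352.0, 316.0]]
12 [[297.2, 129.6], [305.4, 129.6]] slope 0.3 [[260.0, 313.0], [358.0, 313.0]]
16 [[297.7, 129.8], [305.9, 129.4]] slope -2.4 [[266.0, 315.0], [364.0, 311.0]]
```

View pics/d5.png

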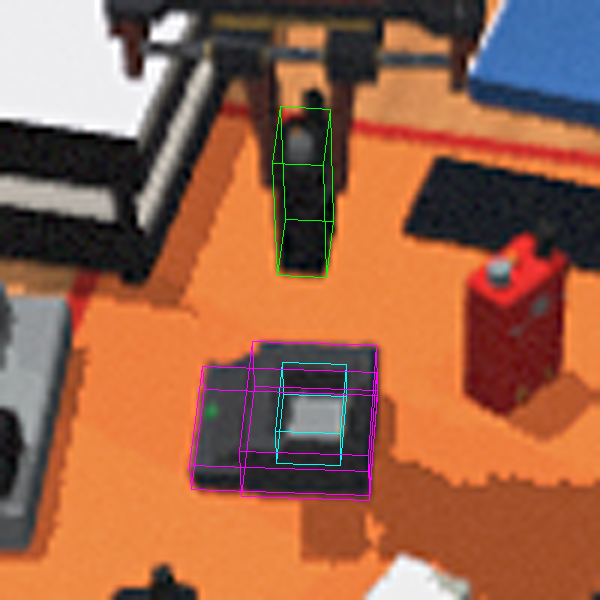

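View pics/d6.png

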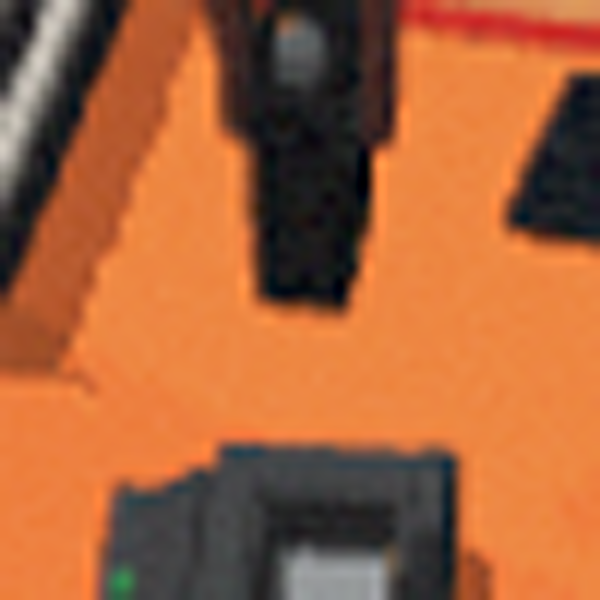

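>>> carry_out:
  targets:
    - [[0,0,0],[0.7,-0.5,-6],15]
    - [[0,0,0],[0.7,-0.5,-20],15]
    - [[0,0,0],[0.7,-0.5,-38],15]
    - [[0,0,0],[0.7,-0.5,-55],15]
    - [[0,0,0],[0.7,-0.5,-70],15]
    - [[0,0,0],[0.7,-0.5,-84],15]
    - [[0,0,0],[0.7,-0.5,-93],15]
    - [[0,0,0],[0.7,-0.5,-97],15]
    - [[0,0,0],[0.7,-0.5,-98],15]
    - [[0,0,0],[0.7,-0.5,-98],15]

```text
t: 27.65
ee_pos: [607.7, -246.8, 87.4]
orientation: [2.054, 2.377, 0.0]
ft_force: [0.9, -0.6, -0.7]
width: 25.5
```

```bash
python3 look.py d7 607 -246 80;python3 ov.py d8 S 606.7 -246.5 9 41
```

```text
27.65 [ 607.74 -246.76   87.4 ] yaw 8.321894884137478 [2.05 2.38 0.  ] [ 0.91 -0.58 -0.7 ] 25.49433306032272
```

View pics/d8.png

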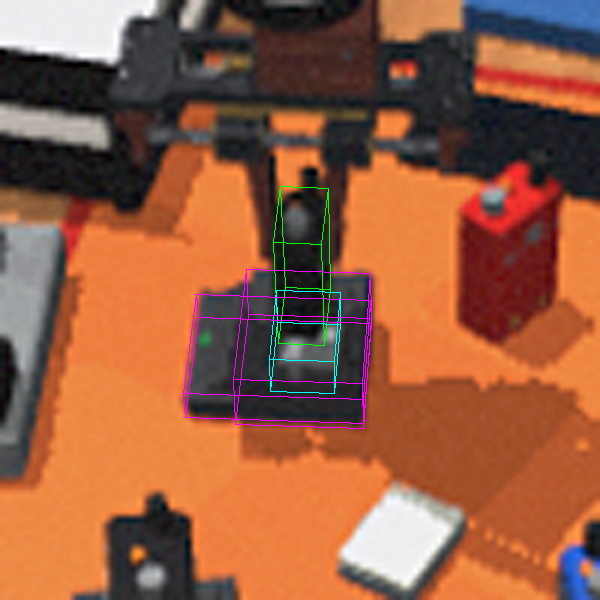

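View pics/d7.png

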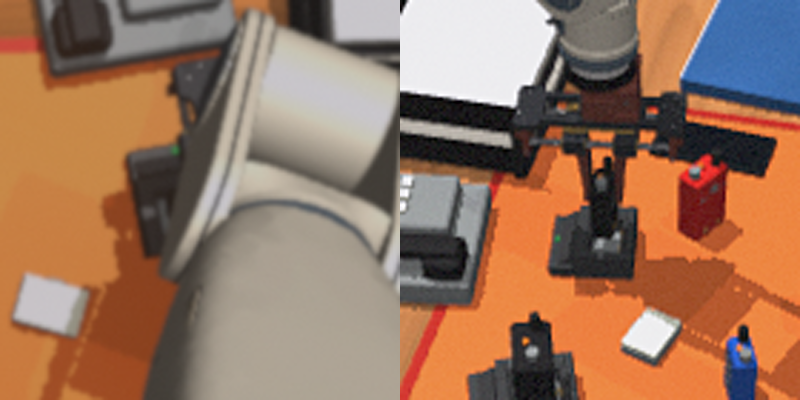

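>>> carry_out:
  targets:
    - [[0,0,0],[-0.5,1.5,-5],15]
    - [[0,0,0],[-0.5,1.5,-11],15]
    - [[0,0,0],[-0.5,1.5,-17],15]
    - [[0,0,0],[-0.5,1.5,-23],15]
    - [[0,0,0],[-0.5,1.5,-27],15]
    - [[0,0,0],[-0.5,1.5,-29],15]
    - [[0,0,0],[-0.5,1.5,-30],15]
    - [[0,0,0],[-0.5,1.5,-30],15]

```text
t: 28.47
ee_pos: [606.8, -245.1, 56.9]
orientation: [-2.054, -2.376, 0.0]
ft_force: [-0.1, 0.0, -1.6]
width: 25.6
```

>>> carry_out:
  targets:
    - [[0,0,0],[0,0,-0.5],15]
    - [[0,0,0],[0,0,-1],15]
    - [[0,0,0],[0,0,-1],15]

```text
t: 28.72
ee_pos: [607.1, -245.2, 56.4]
orientation: [2.054, 2.377, 0.0]
ft_force: [-0.6, -0.1, -1.8]
width: 25.7
```

```bash
python3 look.py d9 607 -246 50;python3 ov.py d10 S 606.7 -246.5 9 10
```

```text
28.7167 [ 607.11 -245.2    56.44] yaw 8.317403691957566 [2.05 2.38 0.  ] [-0.56 -0.13 -1.82] 25.721033286590956
```

View pics/d10.png

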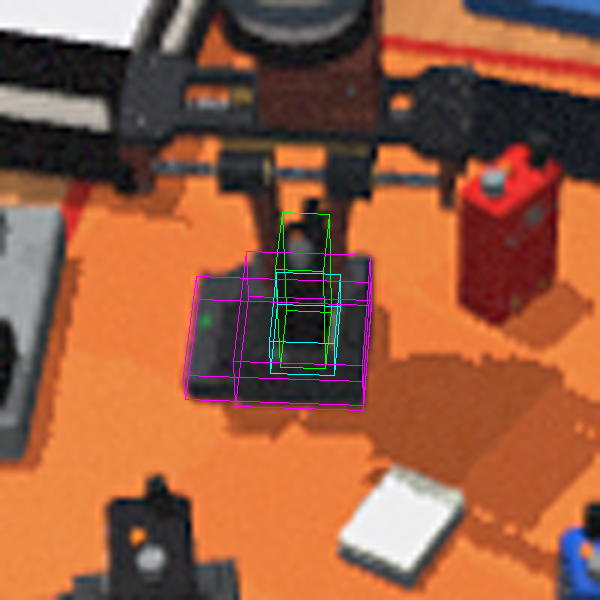

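>>> carry_out:
  targets:
    - [[0,0,0],[0,0,-0.5],15]
    - [[0,0,0],[0,0,-1],15]
    - [[0,0,0],[0,0,-1],15]

```text
t: 29.12
ee_pos: [607.2, -245.3, 56.0]
orientation: [2.054, 2.376, 0.0]
ft_force: [-1.8, 0.0, 4.3]
width: 25.5
```

>>> carry_out:
  targets:
    - [[0,0,0],[0,0,0],24]
    - [[0,0,0],[0,0,0],26]
    - [[0,0,0],[0,0,0],30]
    - [[0,0,0],[0,0,0],36]
    - [[0,0,0],[0,0,0],44]
    - [[0,0,0],[0,0,0],54]
    - [[0,0,0],[0,0,0],60]
    - [[0,0,0],[0,0,0],60]
    - [[0,0,0],[0,0,0],60]

```text
t: 29.87
ee_pos: [607.0, -245.2, 55.2]
orientation: [-2.054, -2.377, 0.0]
ft_force: [-0.0, 0.7, -0.4]
width: 59.9
```

>>> carry_out:
  targets:
    - [[0,0,0],[0,0,5],60]
    - [[0,0,0],[0,0,20],60]
    - [[0,0,0],[0,0,45],60]
    - [[0,0,0],[0,0,75],60]
    - [[0,0,0],[0,0,105],60]
    - [[0,0,0],[0,0,130],60]
    - [[0,0,0],[-20,0,155],60]
    - [[0,0,0],[-50,0,180],60]
    - [[0,0,0],[-80,0,200],60]
    - [[0,0,0],[-100,0,210],60]

```text
t: 30.7
ee_pos: [505.8, -245.4, 269.3]
orientation: [2.052, 2.374, 0.001]
ft_force: [0.8, -0.5, -0.0]
width: 59.8
```

>>> carry_out:
  targets:
    - [[0,0,0],[-20,-20,0],60]
    - [[0,0,0],[-45,-55,0],60]
    - [[0,0,0],[-70,-90,0],60]
    - [[0,0,0],[-95,-125,0],60]
    - [[0,0,0],[-110,-150,0],60]
    - [[0,0,0],[-120,-160,0],60]
    - [[0,0,0],[-120,-160,0],60]

```text
t: 31.28
ee_pos: [385.0, -407.6, 266.7]
orientation: [2.058, 2.372, -0.001]
ft_force: [-0.4, 0.1, 0.7]
width: 59.9
```

```bash
python3 - <<'E'
from h import *
np.set_printoptions(precision=1,suppress=True)
o=monitor.get_obs(); print(o['t'],o['ee_pos'],o['ft_force'])
for n in("top","side"): cv2.imwrite(f'pics/e_{n}.png',vision.get_image(n)[:,:,::-1])
for q in "radio_large_mid radio_medium_mid radio_small_mid charger_large charger_medium charger_small torch_mid inkpad_mid mug_mid phone_mid".split():
    for n in ("top","side"):
        for r in place_of(q,n):
            p=c2w(n,r['point']); print(q,n,round(r['confidence'],2),p)
E
python3 ov.py e1 S 606.7 -246.5 9.6 10
```

```text
31.2833 [ 385.  -407.6  266.7] [-0.4  0.1  0.7]
radio_large_mid top 0.84 [618.7   2.6  59.8]
radio_large_mid side 0.7 [620.6   7.7  63.4]
radio_medium_mid top 0.97 [593.1 257.6  55.9]
radio_medium_mid top 0.92 [ 356.1 -183.5   44.4]
radio_medium_mid top 0.56 [ 514.2 -313.4   41.6]
radio_medium_mid side 0.68 [592.9 254.   54.3]
radio_medium_mid side 0.64 [ 509.7 -315.    45.4]
radio_medium_mid side 0.54 [ 350.7 -194.9   46.4]
radio_small_mid top 0.81 [ 604.8 -242.2   45.2]
radio_small_mid top 0.73 [424.8 -71.1  40.5]
radio_small_mid side 0.62 [ 606.3 -241.9   43.4]
radio_small_mid side 0.47 [591.5 254.4  53.8]
charger_large top 0.88 [637.6   5.9   2.6]
charger_large side 0.98 [634.3   6.7   7.3]
charger_medium top 0.8 [608.9 260.8   3.1]
charger_medium side 0.8 [608.3 254.9   1. ]
charger_medium side 0.53 [ 620.9 -246.1   -1.4]
charger_small top 0.74 [ 624.9 -246.    -3.5]
charger_small top 0.48 [ 531.9 -121.    12.5]
charger_small side 0.7 [ 619.1 -245.8   -0. ]
torch_mid top 0.6 [531.9 129.2  55.1]
torch_mid side 0.85 [537.4 127.1  58.8]
inkpad_mid top 0.73 [ 527.7 -121.2   12.5]
inkpad_mid side 0.61 [ 621.8 -244.4    0.8]
inkpad_mid side 0.51 [ 526.9 -122.9   12.5]
mug_mid top 0.86 [521.9 415.6  43.8]
mug_mid side 0.92 [519.4 414.7  48.4]
phone_mid top 0.84 [ 519.4 -451.     4.4]
phone_mid top 0.17 [607.  255.4   2.9]
phone_mid side 0.81 [ 519.1 -456.1    1.4]
```

View pics/e_top.png

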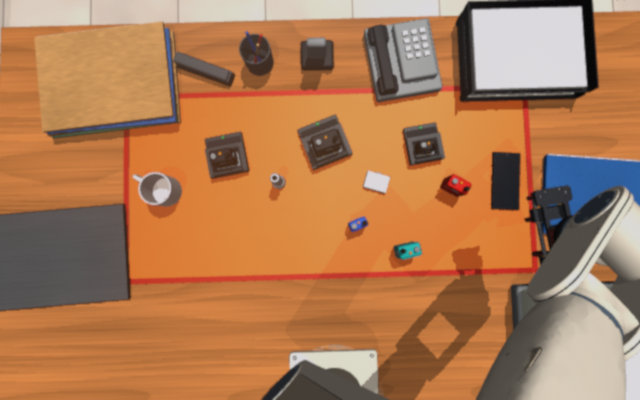

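View pics/e_side.png

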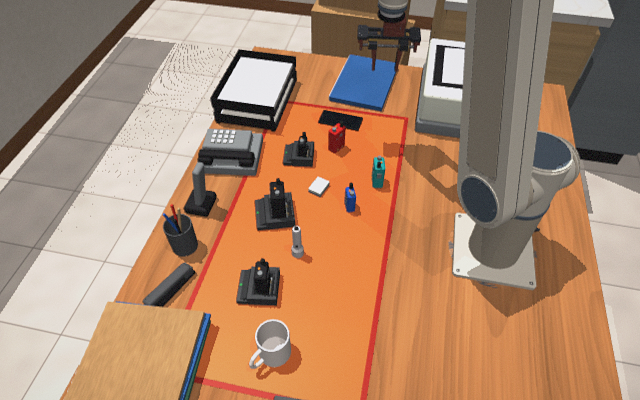

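View pics/e1.png

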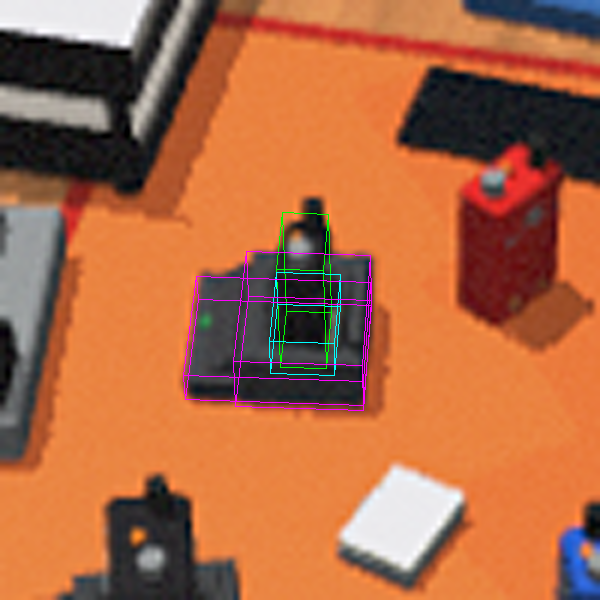

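```bash
python3 -c "
from workcell import order; print(order.close_job())"
```

```text
the job is handed in; nothing more can be done
None
```

All three radios are in the chargers of their own size, facing the chargers' fronts. I lowered each one until it touched the pocket floor, released it, and backed the arm clear. The job was handed in at about 32 s of the 99 s allowed; it reports no verdict.

| Radio | Mid height found, top / side camera (mm) | Expected (mm) | Distance from pocket centre in plan |
|---|---|---|---|
| Large | 59.8 / 63.4 | 62 | within about 6 mm |
| Medium | 55.9 / 54.3 | 54 | within about 3 mm |
| Small | 45.2 / 43.4 | 46 | within about 5 mm |

- **Accuracy of the check:** these positions are good only to about 4 mm, and the two cameras differed by up to 5 mm. The large radio's offset came from the side camera; the top camera put it within 1 mm.
- **Upright and facing:** the overlays on the side picture agreed with an upright radio at the charger's angle.
- **Medium radio:** it sat about 3 to 6 degrees skewed in the jaws, so I turned the gripper about 4 degrees to correct it before lowering.
- **Everything else:** the torch, inkpad, mug and phone were found within a few mm of their first positions, and the red, turquoise and blue look-alikes were not touched.

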